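Clear the bottle chute and reset its side guide

TASK

A stray large bottle is jammed at the gate of the dropper-bottle chute: lift it out and lay it down in the steel tray, so that the amber dropper bottle behind it slides down to the end stop. Then slide the blue side guide along its slots until its red pointer stands on the red line of the scale, and clamp it there by swinging the red cam lever fully down. Do not let the stray bottle fall, and leave the other things on the bench as they stand.

Things in the scene. Friction and masses are not known exactly. Their poses are not given: they have to be found in the camera images.
- feeder: The whole bottle chute on its stand, fixed to the bench, about 335 x 226 mm on plan. Origin on the bench under its middle, x pointing along the chute to its high rear end, z up. The chute falls 30 degrees towards its front, the robot's side.
- bed: Sloping grey bed, part of the feeder: 375 mm long, y -31 to +195. Origin on its face at the low end, at the lane face of the fixed rail (y -6 to 0, 12 high); x up the slope, y across it (left seen from the robot), z off the bed, 30 degrees from vertical, leaning to the robot. 'Bed' values below are in this frame, in mm. Guide's bolt at x 215, y 110, 14 high.
- end_stop (a point): Point at the foot of the end stop's face, which closes the lane at its low end (bed x = 4; y -10 to 90; 30 high).
- gate (a point): Point on the uphill lower edge of the height gate, 38 mm over the bed. Its arm spans bed x 112 to 118, y -30 to 86, z 38 to 64; its post x 104 to 124, y -30 to -12, up to z 82. Dropper bottles pass beneath it, the larger bottle does not.
- magazine (a point): Top front edge of the loading magazine, a closed white sheet-metal hood with clear front: bed x 262 to 366, y -15 to 95, up to z 167. A gripper coming straight down over the stray bottle would hit it: come and leave square to the bed, tool tilted about 30 degrees, until the bottle is clear of it.
- stray_bottle: Clear glass bottle with blue cap, diameter 50 mm over 114 mm of its length, then the cap (34 mm), 132 mm long in all, 0.12 to 0.24 kg. Origin at the centre of its base, z along its axis to the cap. It lies in the lane, base against the gate, cap up the slope, its axis 25 mm over the bed; it may be gripped across its diameter above the 12 mm rails.
- stray_cap (a point): Middle of the end face of the stray bottle's cap, 132 mm from its base.
- dropper: Amber dropper bottle, diameter 33 mm, 102 mm long, 0.07 kg, lying in the lane behind the stray bottle, under the magazine. Origin at the centre of its base, which leads down the slope; z along its axis to the rubber bulb. When the way is free it slides down by itself under the gate to the end stop, within about a second; it may lie askew until the guide straightens it.
- guide: Blue side guide, 0.28 to 0.46 kg, loose until clamped. Axes like the bed's. Origin on the bed at the lane face of its rail (its y in the bed frame = lane width: 58 to 76 at the start, 40 at the red line), x at mid-lane. Rail 12 high, 5 thick. Foot 5 thick, x -105 to 90, y 0 to 110, with two slots round lever stud and bolt, between brass gibs: slides along y only, by about 2 N, widths 32 to 80.
- guide_tab (a point): Point in the grip tab of the guide, 13 mm below its top. The tab is an upright blue plate 8 mm thick (along y), 40 mm long (along x), its top 45 mm over the bed; pinch it across y with fingers coming down square to the bed.
- pointer (a point): Tip of the red pointer at the uphill edge of the guide's foot.
- red_line (a point): Point of the red line on the white scale on the bed, beside the pointer's path; axes like the bed's. The guide is set when the pointer has the same y as this line.
- lever_pivot (a point): Hinge axis of the red cam lever (along the bed's y), 21 mm over the bed, on the lever stud.
- lever_grip (a point): Middle of the red lever's outer handle, 68 mm from its pivot; the handle is 15 mm wide (along the bed's y) and 13 mm thick, and ends 90 mm from the pivot.
- lever (a joint): Angle of the red cam lever: 0 = standing square to the bed (loose), grows as its tip swings down the slope, towards the robot; 1.52 = lying along the bed (fully clamped, end of travel). It stays where it is left; about 1 to 5 N at the handle, most near the end. Best pushed on its uphill face with shut fingertips and pressed down last; a firm pinch holds it from turning between the pads.
- tray: Shallow steel tray, 215 x 155 mm, walls 3 thick and 26 mm high, floor 3 mm, fixed. Origin under its middle, x along its long side. It stands left or right of the chute.
- slide_box: Blue flat box 105 x 170 x 30 mm (170 along its y), bystander, across the chute from the tray; origin under its middle.
- powder_bottle: White bottle with red cap, diameter 70, 165 mm tall, bystander; origin under its middle.
- wash_bottle: White wash bottle with red bent jet, diameter 65, 214 mm tall, bystander; its axis stands 17 mm to +y of its origin, at the bottom.
- petri_dish: Closed clear petri dish, diameter 64, 15 mm high, bystander; origin under its middle.
- dropper_spare: Standing amber dropper bottle, diameter 33, 102 mm tall, bystander; origin under its middle.
- sample_cup: Clear sample cup, diameter 59, 61 mm tall, bystander close to the chute's right side; origin under its middle.

How it is judged:
On the way, in this order (a step that is already met when the one before it is completed fails the run):
1. the stray bottle lies in the tray, let go and at rest (x of stray_bottle in the frame of tray between -0.108 and 0.108 m and y of stray_bottle in the frame of tray between -0.078 and 0.078 m and z of each of stray_bottle, stray_cap in the frame of tray below 0.045 m and x of stray_cap in the frame of tray between -0.108 and 0.108 m and y of stray_cap in the frame of tray between -0.078 and 0.078 m and linear speed of stray_bottle below 0.03 m/s and contact force between the fingers and stray_bottle below 0.1 N), for 0.2 s.
2. the guide's pointer stands on the red line (within 3 mm) while the lever is still up (y of pointer in the frame of red_line between -0.003 and 0.003 m and value of joint lever below 0.7 rad), for 0.2 s.
At the end, for the whole second after the job is handed in: The stray bottle lies wholly inside the tray on its floor, still and let go; the guide's pointer is within 3 mm of the red line and the guide is still; the cam lever is down (1.4 or more) and presses on the guide; the amber dropper bottle lies in the lane with its base within 8 mm of the end stop (all of step 1 and y of pointer in the frame of red_line between -0.003 and 0.003 m and value of joint lever above 1.4 rad and contact force between lever and guide above 1 N and linear speed of guide below 0.01 m/s and x of dropper in the frame of bed below 0.012 m and y of dropper in the frame of bed between 0.01 and 0.03 m and z of dropper in the frame of bed below 0.024 m and linear speed of dropper below 0.03 m/s); the robot touches nothing.
It fails at once if the stray bottle is let fall or thrown: it moves faster than 0.6 m/s with no finger on it (linear speed of stray_bottle above 0.6 m/s and contact force between the fingers and stray_bottle below 0.05 N).
It fails at once if a bystander (powder bottle, wash bottle, petri dish, spare dropper bottle) is moved more than 30 mm or tipped (distance of any of powder_bottle, wash_bottle, petri_dish, dropper_spare from where it was at the start of the episode above 0.03 m or angle between any of powder_bottle, wash_bottle, petri_dish, dropper_spare's own z axis and vertical above 0.4 rad).
It also fails if it takes over 64 s, if anything falls off the work surface, if the arm or the gripper's body presses on something with over 40 N, if the wrist force passes 120 N, or if a joint passes its speed limit or range.

ROBOT

A 6-joint arm with a two-finger parallel gripper is mounted at the origin on a cart in front of the work surface, level with it; the furniture and walls round the work are solid. World frame = base frame: x ahead of the robot, y to its left, z up, the work surface at z = 0. Lengths are in m, angles in rad, forces in N, time in s.
With the tool pointing down it reaches from about 0.375 to 0.9 m from the base axis. Payload 3.1 kg.
Tool frame: the origin (TCP) lies at the very end of the fingers, on their centre line; the grasp point (between the pads) lies 19 mm behind it; z points along the fingers, y is the line along which they close (so a half turn about z gives the same grasp; the last joint's range is limited). The gripper opens to 87 mm and grips with 3 to 60 N. Pads are 19 mm wide; open, the fingers measure 117 mm over their backs; the gripper's body (75 mm by 190 mm) begins 51 mm behind the grasp point.
Start: joints at [1.016, 0.527, 1.433, -0, 1.181, -0.178], TCP at [0.229, 0.581, 0.223] pointing down, gripper open.
Joint ranges: [-3.08, 3.08], [-0.75, 2.2], [0.22, 2.44], [-1.43, 4.57], [0, 2.65], [-2.85, 2.85]. Speed limits (rad/s): [2.79, 2.79, 3.14, 3.14, 3.14, 3.14].

INTERFACE

Orientations are given as a unit quaternion [x, y, z, w].
In Python, from plant import env gives the robot as it stands.
- The arm moves only by the shell command python3 -m inch 'ROWS' [OPENING] [FORCE]. ROWS is JSON, a list of rows, each a list of 4 numbers: the shift along the tool's x, y, z in cm, then the turn about the tool's z in rad. In form: [[tx, ty, tz, turn], ...]. A call has 1 to 12 rows; each row shifts and turns the commanded pose from where the row before left it, along the tool's axes as they then stand; what a row does not reach is not made up. A row lasts 1/12 s, in which the tool goes at most 41.7 mm and 7.16 degrees, less where a joint would pass 70% of its speed; a pose out of reach is approached as far as the arm can. A call is refused whole if a number of a shift passes 4.17 or a number of a turn 0.125, either way. A call with a gripper value outside its range is refused whole. OPENING is the opening, from -1 (shut) to 1 (fully open), set as the call begins (- or left out, the last holds). The fingers move at their own pace and stop on an object; FORCE is the grip in N (left out, the last holds). Time passes only in rows, so rows that do not move let the fingers close. It gives the time, the measured TCP pose, the force, the opening and the grip force at its end, in the units of the state.
- env.get_obs(): the state, without advancing time (a new reading comes with each control period).
- env.get_image(name): name is "side" or "top" or "wrist"; returns a dict with "pixels" (420x560x3 uint8, blue, green, red), "K" (3x3 intrinsics, pixels), "R" (3x3) and "t" (3): a world point X has camera coordinates R X + t. Camera axes: x right, y down, z forward; pixel columns grow to the right and rows downward; lengths in m; the calibration is good to about 2 mm. A picture is of the moment at which its call begins. There is no depth.
- env.close_job(): hands the job in; it is judged then, once.
The state is a dict: "t": time; "joints": joint angles; "qd": joint speeds; "joint_torque": joint torques, N m; "ee_pos": TCP position; "tcp_rot": TCP orientation; "force": force on the tool from outside, world axes, zero at the start; "torque": the same for the moment, N m; "gripper_width": finger opening in m; "grasp_force": force on a finger pad.
Only numpy, scipy, OpenCV 4.12 (cv2) and the standard library are available. Lean on these libraries where they do the work, as an engineer would, in place of code of your own. Each camera call takes 0.05 s, during which the arm holds its last target. There are 200 camera calls.

## Working session

There is one attempt and no reset: what is moved stays moved. The work goes in short steps, Python scripts to look and compute and a shell command to move; the robot and the scene stay as the last step left them, time stands still between calls to the robot, and variables do not carry over. Pictures are saved under pics/ and viewed, at most 10 in all, crops included, and the job is handed in when it is done.

```bash
ls; mkdir -p pics; cat > look.py <<'E'
import sys,cv2,pickle
from plant import env
def shot(n,tag):
    d=env.get_image(n); cv2.imwrite(f'pics/{tag}.png',d['pixels']); pickle.dump(d,open(f'pics/{tag}.pkl','wb')); return d
E
python3 - <<'E'
from look import *
import numpy as np
for n in('side','top'):
    d=shot(n,n+'0'); print(n,d['K'].tolist(),np.round(-d['R'].T@d['t'],3),np.round(d['R'],3).tolist())
a=cv2.imread('pics/side0.png')
print(env.get_obs())
E
```

```text
pics
side [[462.1392327194534, 0.0, 280.75613953498146], [0.0, 462.1392327194534, 212.92639577413973], [0.0, 0.0, 1.0]] [ 0.013 -1.112  0.723] [[0.876, -0.481, -0.025], [-0.209, -0.332, -0.92], [0.434, 0.811, -0.392]]
top [[404.71797168997665, 0.0, 278.06818277340875], [0.0, 404.71797168997665, 208.16916417191314], [0.0, 0.0, 1.0]] [ 0.253 -0.12   1.328] [[0.336, -0.942, 0.007], [-0.896, -0.322, -0.304], [0.289, 0.096, -0.953]]
{'t': 0.1, 'joints': array([ 1.01651182e+00,  5.28393208e-01,  1.43381456e+00, -6.75149169e-06,
        1.18137134e+00, -1.78508121e-01]), 'qd': array([-0.00053915, -0.00206252, -0.00481185,  0.00026839, -0.00054096,
        0.0008369 ]), 'joint_torque': array([-5.21892543e-04, -4.40985382e+01, -1.77151698e+01,  6.33765967e-02,
        5.34218398e-02, -7.93031654e-05]), 'ee_pos': array([0.22899015, 0.58081483, 0.22164434]), 'tcp_rot': array([ 1.86783316e-01,  9.82400634e-01, -9.28418981e-04, -3.52912162e-04]), 'force': array([-0.73162192,  0.61887787,  0.4533582 ]), 'torque': array([-0.02472642,  0.02878641,  0.0033567 ]), 'grasp_force': 0.0, 'gripper_width': 0.08702718628921652}
```

View pics/side0.png

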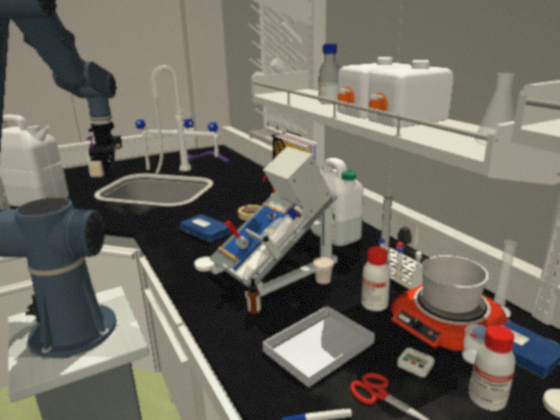

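View pics/top0.png

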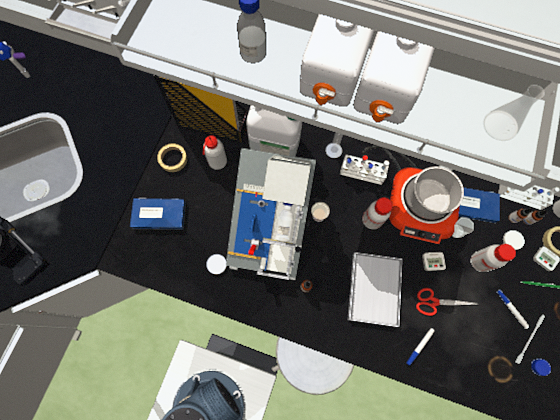

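The top view shows the feeder at about (230–315, 150–280), the tray at (375, 290), the slide box at (158, 213), the petri dish at (217, 264), the spare dropper at (307, 286) and the cup at (320, 212). The next step is to enlarge the feeder in both views.

```bash
python3 - <<'E'
import cv2
a=cv2.imread('pics/top0.png')[140:290,220:330]; cv2.imwrite('pics/topc.png',cv2.resize(a,None,fx=4,fy=4,interpolation=cv2.INTER_CUBIC)[:600])
a=cv2.imread('pics/side0.png')[145:295,190:345]; cv2.imwrite('pics/sidec.png',cv2.resize(a,None,fx=4,fy=4,interpolation=cv2.INTER_CUBIC)[:600])
E
```

```text
(no output)
```

View pics/topc.png

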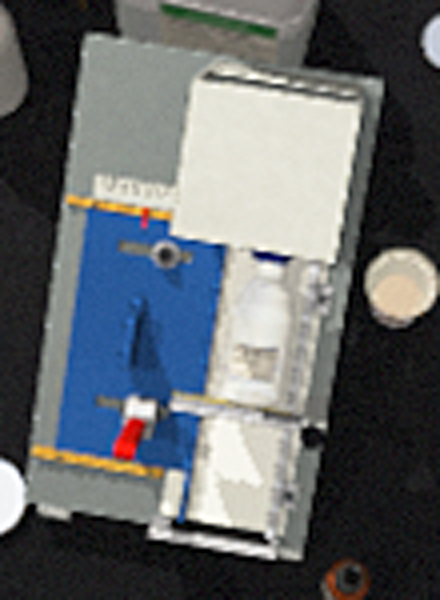

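View pics/sidec.png

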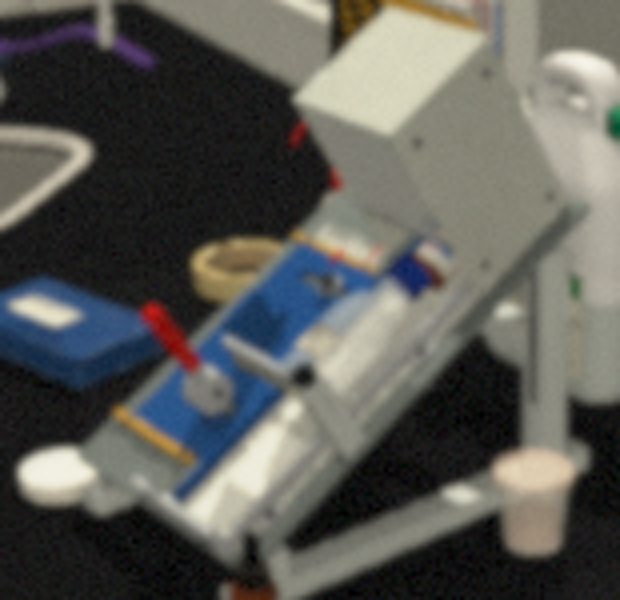

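The crops give usable bed points. In the top crop these are the bed corners (28,500), (85,37) and (383,75), the magazine top corners, the bolt (167,253) and the gate arm end (172,400). In the side crop they are the magazine top (297,100), (388,135) and (490,40), and the bed's rear right corner (585,212). I'll solve the bed pose from these points in both views.

```bash
cat > geo.py <<'E'
import numpy as np,cv2,pickle
from scipy.spatial.transform import Rotation as Ro
def cam(tag): return pickle.load(open(f'pics/{tag}.pkl','rb'))
def proj(d,X):
    c=np.atleast_2d(X)@d['R'].T+d['t']; p=c@d['K'].T; return p[:,:2]/p[:,2:]
def ray(d,uv):
    v=d['R'].T@np.linalg.solve(d['K'],[uv[0],uv[1],1]); return -d['R'].T@d['t'],v/np.linalg.norm(v)
def plane(d,uv,P,n):
    o,v=ray(d,uv); return o+v*(np.dot(n,np.array(P)-o)/np.dot(n,v))
def bedR(yaw): return Ro.from_euler('zy',[yaw,-np.pi/6]).as_matrix()  # x up slope
E
python3 - <<'E'
from geo import *
from scipy.optimize import least_squares
T,S=cam('top0'),cam('side0')
tp=[((0,195,0),(29,503)),((375,195,0),(85,37)),((375,-31,0),(383,75)),((262,95,167),(172,237)),((262,-15,167),(335,262)),((366,95,167),(193,78)),((366,-15,167),(362,97)),((215,110,14),(167,253)),((115,86,64),(172,400))]
sp=[((262,95,167),(297,100)),((262,-15,167),(388,135)),((366,-15,167),(490,40)),((366,95,167),(395,8)),((375,-31,0),(585,212)),((0,195,0),(80,455)),((215,110,14),(325,280)),((115,86,64),(228,340))]
def res(p):
    R=bedR(p[3]);r=[]
    for d,L,o in((T,tp,(220,140)),(S,sp,(190,145))):
        X=np.array([a for a,_ in L])/1000@R.T+p[:3]
        r.append(proj(d,X)-(np.array([b for _,b in L])/4-.375+o))
    return np.vstack(r).ravel()
s=least_squares(res,[.4,0,.08,0],loss='soft_l1')
print(s.x); print(np.round(res(s.x).reshape(-1,2),1).tolist())
np.save('bed.npy',s.x)
p=s.x;R=bedR(p[3])
# measured points on top crop
def bt(d,uv,h,o):
    X=plane(d,np.array(uv)/4-.375+o,p[:3]+R[:,2]*h,R[:,2]); return np.round((X-p[:3])@R*1000,1)
for n,uv,h in(('ptr',(145,228),5),('redhandle end?',(120,455),0),('tab',(138,330),40),('railtop low',(182,523),12),('rail hi',(222,260),12),('leverpiv',(142,408),21),('bottle neck',(268,268),25)):print(n,bt(T,uv,h,(220,140)))
# tray corners, z=.026
for uv in((353,255),(401,257),(398,327),(349,322)):print('tray',np.round(plane(T,uv,[0,0,.026],[0,0,1]),3))
E
```

```text
[ 0.4415776  -0.09156114  0.04698098  0.12545287]
[[0.9, -3.7], [5.3, -3.2], [4.4, 1.5], [-1.9, -1.6], [-2.0, 0.6], [-0.5, -0.6], [-1.2, 2.8], [2.2, 0.4], [-0.1, 0.7], [-0.7, 0.4], [-1.4, -1.2], [-1.4, -2.1], [-0.8, 0.4], [4.3, -2.8], [3.6, 1.1], [3.1, 1.6], [0.3, 0.3]]
ptr [1233.8 -805.6 5000. ]
redhandle end? [ 43.7 129.2   0. ]
tab [10874.5 -7166.5 40000. ]
railtop low [ 4687.3 -1510.1 12000. ]
rail hi [ 2752.6 -1561.5 12000. ]
leverpiv [ 6788.1 -3476.4 21000. ]
bottle neck [ 5477.2 -2624.4 25000. ]
tray [ 0.58  -0.273  0.026]
tray [ 0.626 -0.422  0.026]
tray [ 0.41  -0.468  0.026]
tray [ 0.373 -0.321  0.026]
```

```bash
cat > fit.py <<'E'
from geo import *
from scipy.optimize import least_squares
T,S=cam('top0'),cam('side0')
tp=[((0,195,0),(29,503)),((375,195,0),(85,37)),((375,-31,0),(383,75)),((262,95,167),(172,237)),((262,-15,167),(335,262)),((366,95,167),(193,78)),((366,-15,167),(362,97)),((215,110,14),(167,253)),((115,86,64),(172,400))]
sp=[((262,95,167),(297,100)),((262,-15,167),(388,135)),((366,-15,167),(490,40)),((366,95,167),(395,8)),((375,-31,0),(585,212)),((0,195,0),(80,455)),((215,110,14),(325,280)),((115,86,64),(228,340))]
def run(use,tilt0=None):
    def res(p,f=use):
        R=Ro.from_euler('zy',[p[3],-p[4]if tilt0 is None else -tilt0]).as_matrix();r=[]
        for d,L,o in((T,tp,(220,140)),(S,sp,(190,145))):
            for a,b in L:
                if f(a): r.append(proj(d,np.array(a)/1000@R.T+p[:3])[0]-(np.array(b)/4-.375+o))
        return np.array(r).ravel()
    s=least_squares(res,[.4,0,.08,0,.5])
    print(np.round(s.x,4),np.round(res(s.x,lambda a:1).reshape(-1,2),1).tolist())
run(lambda a:a[2]<100); run(lambda a:a[2]<100,np.pi/6); run(lambda a:a[2]>100,np.pi/6);run(lambda a:a[2]>100)
E
python3 fit.py
```

```text
[ 0.4372 -0.0939  0.0573  0.1756  0.4603] [[0.1, 0.3], [0.5, -1.0], [-0.6, -0.3], [-4.6, -4.7], [-4.5, -4.7], [-4.7, -4.0], [-5.5, -2.9], [-0.5, 1.2], [-1.3, 0.8], [-0.3, -0.4], [0.4, -3.0], [-0.2, -2.1], [-0.8, 1.4], [2.5, -1.4], [-0.4, 0.7], [0.8, 2.1], [-0.9, -1.2]]
[ 0.44   -0.0906  0.0477  0.1564  0.5   ] [[0.1, -1.6], [0.8, -1.6], [0.2, 0.7], [-5.6, -0.7], [-5.6, 0.2], [-5.5, 0.1], [-6.1, 2.1], [-0.5, 1.4], [-1.9, 1.6], [-3.6, 0.3], [-3.8, -2.1], [-4.6, -3.0], [-4.4, 0.3], [1.2, -4.1], [1.5, 2.3], [0.5, 1.6], [-1.6, 0.3]]
[ 0.4456 -0.1024  0.0468  0.151   0.5   ] [[4.3, -2.3], [5.8, -2.1], [5.2, 0.6], [-0.2, -1.2], [-0.1, -0.0], [0.3, -0.3], [-0.3, 1.9], [4.1, 0.9], [2.7, 1.2], [0.4, 1.3], [0.5, -0.8], [-0.1, -1.9], [-0.3, 1.2], [5.5, -2.8], [4.9, 3.5], [4.2, 2.8], [2.1, 1.6]]
[ 0.4333 -0.1043  0.0552  0.1575  0.4796] [[3.0, 1.5], [5.1, 0.5], [4.3, 2.8], [-0.2, -0.9], [-0.0, -0.1], [0.3, -0.3], [-0.3, 1.7], [3.4, 3.4], [2.1, 3.4], [-0.0, 0.7], [0.4, -1.4], [0.3, -1.3], [-0.1, 1.8], [4.1, -0.6], [0.6, 2.3], [1.9, 3.2], [-0.4, 0.7]]
```

```bash
python3 -m inch 2>&1 | tail -15; python3 -m inch '[[0,0,-4,0],[0,0,-4,0],[0,0,-4,0],[0,0,-4,0],[0,0,-4,0],[0,0,-4,0]]'
```

```text
invalid input
t: 0.6
ee_pos: [0.2289, 0.5808, 0.4641]
tcp_rot: [0.187, 0.982, -0.0, -0.0]
force: [-0.1, 0.6, -0.0]
gripper_width: 0.0867
grasp_force: 0.0
```

```bash
python3 -m inch '[[0,0,-4,0],[0,0,-4,0],[0,0,-4,0],[0,0,-4,0],[0,0,-4,0],[0,0,-4,0],[0,0,-4,0],[0,0,-4,0],[0,0,-4,0],[0,0,-4,0]]';  python3 -c "
from plant import env;print(env.get_obs()['joints'])"
```

```text
t: 1.43
ee_pos: [0.2057, 0.521, 0.7742]
tcp_rot: [0.187, 0.982, 0.025, 0.004]
force: [0.1, -0.1, 0.0]
gripper_width: 0.0871
grasp_force: 0.0
[ 0.9893025   0.37987795  0.21979257  0.01787318  2.49246101 -0.19120825]
```

```bash
python3 -m inch '[[0,4,-2,0],[0,4,-2,0],[0,4,-2,0]]';  python3 -c "
from plant import env;print(env.get_obs()['joints'])"
```

```text
t: 1.68
ee_pos: [0.2232, 0.5659, 0.7537]
tcp_rot: [0.187, 0.981, 0.053, 0.01]
force: [0.3, 0.1, -1.3]
gripper_width: 0.0872
grasp_force: 0.0
[ 1.00102894  0.41925316  0.22053784  0.03046071  2.39598762 -0.17031489]
```

```bash
python3 -m inch '[[0,4,1,0],[0,4,1,0],[0,4,1,0],[0,4,1,0]]';  python3 -c "
from plant import env;print(env.get_obs()['joints'])"
```

```text
t: 2.02
ee_pos: [0.2649, 0.6713, 0.6716]
tcp_rot: [0.186, 0.98, 0.075, 0.014]
force: [0.5, -0.3, 0.3]
gripper_width: 0.0868
grasp_force: 0.0
[ 1.0296748   0.55550116  0.22042889  0.03179476  2.21427398 -0.14428304]
```

```bash
python3 -m inch '[[0,4,-4,0],[0,4,-4,0],[0,4,-4,0],[0,4,-4,0]]'; python3 -m inch '[[0,4,0,0],[0,4,0,0],[0,4,0,0],[0,4,0,0]]';  python3 -c "
from plant import env;print(env.get_obs()['joints'])"
```

```text
t: 2.35
ee_pos: [0.263, 0.6675, 0.7092]
tcp_rot: [0.185, 0.975, 0.124, 0.024]
force: [-1.1, -0.0, -0.2]
gripper_width: 0.0868
grasp_force: 0.0
t: 2.68
ee_pos: [0.2903, 0.7363, 0.6702]
tcp_rot: [0.184, 0.969, 0.164, 0.032]
force: [0.2, 0.5, -0.5]
gripper_width: 0.0871
grasp_force: 0.0
[ 1.03425164  0.57895195  0.21801958  0.05753365  2.01151325 -0.12753424]
```

```bash
cat >> geo.py <<'E'
def tri(d1,u1,d2,u2):
    o1,v1=ray(d1,u1);o2,v2=ray(d2,u2)
    s=np.linalg.lstsq(np.c_[v1,-v2],o2-o1,rcond=None)[0]; a,b=o1+s[0]*v1,o2+s[1]*v2
    return (a+b)/2,np.linalg.norm(a-b)
E
python3 - <<'E'
from geo import *
T,S=cam('top0'),cam('side0')
for a,b in(((323,93),(346,95)),((381,110),(379,103)),((248,3),(329,48))):print(tri(T,a,S,b))
from plant import env
o=env.get_obs();print(o['tcp_rot'],Ro.from_quat(o['tcp_rot']).as_matrix().round(3))
E
```

```text
(array([ 0.80061546, -0.04230687,  0.51493031]), np.float64(0.0024539234209480267))
(array([ 0.80399581, -0.18088274,  0.51202765]), np.float64(0.0005367825433801765))
(array([0.88557679, 0.1692153 , 0.62599286]), np.float64(0.002214104386023265))
[0.1841187  0.96854554 0.16436442 0.03168871] [[-0.93   0.346  0.122]
 [ 0.367  0.878  0.307]
 [-0.001  0.33  -0.944]]
```

```bash
python3 -m inch '[[-2,-3.1,-1,0],[-2,-3.1,-1,0],[-2,-3.1,-1,0],[-2,-3.1,-1,0],[-2,-3.1,-1,0],[-2,-3.1,-1,0],[-2,-3.1,-1,0],[-2,-3.1,-1,0],[-2,-3.1,-1,0],[-2,-3.1,-1,0],[-2,-3.1,-1,0],[-2,-3.1,-1,0]]'; python3 -m inch '[[-2,-3.1,-1,0],[-2,-3.1,-1,0],[-2,-3.1,-1,0],[-2,-3.1,-1,0],[-2,-3.1,-1,0],[-2,-3.1,-1,0],[-2,-3.1,-1,0],[-2,-3.1,-1,0],[-2,-3.1,-1,0],[-2,-3.1,-1,0],[-2,-3.1,-1,0],[-2,-3.1,-1,0]]';  python3 -c "
from plant import env;print(env.get_obs()['joints'])"
```

```text
t: 3.68
ee_pos: [0.3686, 0.2836, 0.6632]
tcp_rot: [0.183, 0.969, 0.163, 0.035]
force: [-0.0, -1.3, 0.4]
gripper_width: 0.0872
grasp_force: 0.0
t: 4.68
ee_pos: [0.4493, -0.167, 0.6561]
tcp_rot: [0.184, 0.969, 0.159, 0.034]
force: [0.8, -0.1, 0.5]
gripper_width: 0.0871
grasp_force: 0.0
[-0.78981703  0.12549151  0.94466961  0.36630132  2.16682094 -1.79263829]
```

```bash
python3 -m inch '[[1.5,3.5,1.2,0],[1.5,3.5,1.2,0],[1.5,3.5,1.2,0],[0,1.3,-3.8,0],[0,1.3,-3.8,0],[0,1.3,-3.8,0],[0,1.3,-3.8,0]]'; python3 -m inch '[[-1,1.3,-3.8,0],[-1,1.3,-3.8,0],[-1,1.3,-3.8,0],[-1,1.3,-3.8,0]]';  python3 -c "
from plant import env;from geo import *;o=env.get_obs();print(o['joints'],Ro.from_quat(o['tcp_rot']).as_matrix().round(3))"
```

```text
t: 5.27
ee_pos: [0.4456, -0.0435, 0.8181]
tcp_rot: [0.183, 0.97, 0.159, 0.034]
force: [1.1, -0.0, 2.0]
gripper_width: 0.087
grasp_force: 0.0
t: 5.6
ee_pos: [0.4269, -0.0466, 0.8704]
tcp_rot: [0.186, 0.967, 0.17, 0.044]
force: [-1.3, 0.0, 2.0]
gripper_width: 0.0867
grasp_force: 0.0
[-0.63242749  0.21322712  0.2180052   0.79577217  2.64585941 -1.10424508] [[-0.927  0.344  0.148]
 [ 0.374  0.873  0.313]
 [-0.022  0.345 -0.938]]
```

```bash
python3 -m inch '[[-3.5,0.3,-2,0],[-3.5,0.3,-2,0],[-3.5,0.3,-2,0],[-3.5,0.3,-2,0],[-3.5,0.3,-2,0]]';  python3 -c "
from plant import env;from geo import *;o=env.get_obs();print(o['joints'],Ro.from_quat(o['tcp_rot']).as_matrix().round(3))"
```

```text
t: 6.02
ee_pos: [0.455, -0.1129, 0.8391]
tcp_rot: [0.183, 0.967, 0.175, 0.028]
force: [0.4, -0.7, 0.4]
gripper_width: 0.087
grasp_force: 0.0
[-0.70958838  0.28807332  0.21800551  0.75750039  2.64606519 -1.23551587] [[-0.932  0.343  0.119]
 [ 0.363  0.872  0.329]
 [ 0.009  0.349 -0.937]]
```

```bash
python3 -m inch '[[-3.6,-1.9,0.3,0],[-3.6,-1.9,0.3,0],[-3.6,-1.9,0.3,0],[-3.6,-1.9,0.3,0]]';  python3 -m inch '[[-3.6,-1.2,-1.5,0],[-3.6,-1.2,-1.5,0],[-3.6,-1.2,-1.5,0],[-3.6,-1.2,-1.5,0]]';python3 -c "
from plant import env;from geo import *;o=env.get_obs();print(o['joints'],Ro.from_quat(o['tcp_rot']).as_matrix().round(3))"
```

```text
t: 6.35
ee_pos: [0.4908, -0.2172, 0.7717]
tcp_rot: [0.176, 0.968, 0.18, -0.008]
force: [0.1, 0.3, 0.1]
gripper_width: 0.0869
grasp_force: 0.0
t: 6.68
ee_pos: [0.499, -0.2811, 0.7279]
tcp_rot: [0.173, 0.966, 0.19, -0.028]
force: [0.6, -0.1, 0.1]
gripper_width: 0.0872
grasp_force: 0.0
[-0.85045139  0.499165    0.21797483  0.57145855  2.64592503 -1.59107344] [[-0.939  0.344  0.011]
 [ 0.323  0.868  0.378]
 [ 0.121  0.358 -0.926]]
```

```bash
python3 -m inch '[[2.5,-2.7,-0.7,0],[2.5,-2.7,-0.7,0],[2.5,-2.7,-0.7,0],[2.5,-2.7,-0.7,0],[2.5,-2.7,-0.7,0],[2.5,-2.7,-0.7,0],[2.5,-2.7,-0.7,0],[2.5,-2.7,-0.7,0],[2.5,-2.7,-0.7,0],[2.5,-2.7,-0.7,0],[2.5,-2.7,-0.7,0],[2.5,-2.7,-0.7,0]]';  python3 -m inch '[[0.5,1.4,-3.7,0],[0.5,1.4,-3.7,0],[0.5,1.4,-3.7,0],[0.5,1.4,-3.7,0]]';python3 -c "
from plant import env;from geo import *;o=env.get_obs();print(o['joints'],Ro.from_quat(o['tcp_rot']).as_matrix().round(3))"
```

```text
t: 7.68
ee_pos: [0.1013, -0.4871, 0.7021]
tcp_rot: [0.174, 0.968, 0.18, -0.023]
force: [-0.2, -0.4, 0.5]
gripper_width: 0.0867
grasp_force: 0.0
t: 8.02
ee_pos: [0.0948, -0.442, 0.7476]
tcp_rot: [0.176, 0.975, 0.134, -0.012]
force: [0.9, -1.3, -0.4]
gripper_width: 0.0871
grasp_force: 0.0
[-1.61592776  0.28456117  0.48071537  0.02541491  2.64622053 -2.80786693] [[-0.937  0.347  0.024]
 [ 0.341  0.902  0.266]
 [ 0.071  0.258 -0.964]]
```

```bash
python3 -m inch '[[0.3,1,-3.7,0.1],[0.4,0.9,-3.7,0.1],[0.4,0.8,-3.7,0.1],[0.3,0.7,-3.7,0.1],[0.3,0.7,-3.7,0.1],[0.3,0.7,-3.7,0]]';python3 -c "
from plant import env;from geo import *;o=env.get_obs();print(o['joints'],Ro.from_quat(o['tcp_rot']).as_matrix().round(3))"
```

```text
t: 8.52
ee_pos: [0.0943, -0.4006, 0.8004]
tcp_rot: [0.417, 0.907, 0.063, -0.013]
force: [-0.5, 0.7, 0.1]
gripper_width: 0.0872
grasp_force: 0.0
[-1.62881621  0.19197028  0.42973495  0.04412485  2.64611557 -2.30059842] [[-0.652  0.757  0.028]
 [ 0.754  0.645  0.125]
 [ 0.076  0.103 -0.992]]
```

```bash
python3 -m inch '[[-1.6,3.6,0.8,0],[-1.6,3.6,0.8,0],[-1.6,3.6,0.8,0],[-1.6,3.6,0.8,0],[-1.6,3.6,0.8,0],[-1.6,3.6,0.8,0],[-1.6,3.6,0.8,0],[-1.6,3.6,0.8,0],[-1.6,3.6,0.8,0],[-1.6,3.6,0.8,0]]';python3 -m inch '[[1.6,3.1,0.5,0],[1.6,3.1,0.5,0],[1.6,3.1,0.5,0],[1.6,3.1,0.5,0],[1.6,3.1,0.5,0],[1.6,3.1,0.5,0],[1.6,3.1,0.5,0],[1.6,3.1,0.5,0],[1.6,3.1,0.5,0],[1.6,3.1,0.5,0]]';python3 -c "
from plant import env;from geo import *;o=env.get_obs();print(o['joints'],Ro.from_quat(o['tcp_rot']).as_matrix().round(3))"
```

```text
t: 9.35
ee_pos: [0.4749, -0.2776, 0.7459]
tcp_rot: [0.414, 0.908, 0.065, -0.013]
force: [0.4, -0.5, 0.4]
gripper_width: 0.0867
grasp_force: 0.0
t: 10.18
ee_pos: [0.6038, 0.0498, 0.741]
tcp_rot: [0.414, 0.908, 0.066, -0.013]
force: [18.2, 1.0, 24.0]
gripper_width: 0.0868
grasp_force: 0.0
[-0.17081423  0.44463068  0.21782851  0.21285433  2.45897605 -0.71827585] [[-0.656  0.754  0.031]
 [ 0.751  0.648  0.13 ]
 [ 0.077  0.109 -0.991]]
```

```bash
python3 - <<'E'
from look import *
d=shot('side','side1');print(env.get_obs()['force'],env.get_obs()['qd'].round(3))
E
```

```text
[ 0.52332161  0.45845539 -1.08018869] [-0.076  0.004  0.044 -0.05   0.021 -0.139]
```

View pics/side1.png

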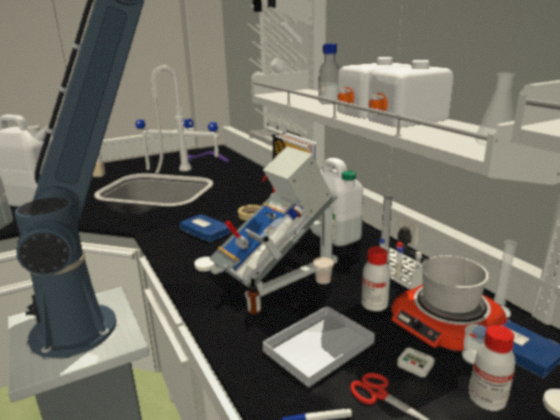

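The side view shows the arm raised out of frame and clear of everything; the force reading was a braking transient. I'll keep adding tilt by pushing at the reach limit.

```bash
python3 -m inch '[[-1.3,2.3,-3.1,0],[-1.3,2.3,-3.1,0],[-1.3,2.3,-3.1,0],[-1.3,2.3,-3.1,0]]';python3 -c "
from plant import env;from geo import *;o=env.get_obs();print(o['joints'],Ro.from_quat(o['tcp_rot']).as_matrix().round(3))"
```

```text
t: 10.57
ee_pos: [0.6121, 0.049, 0.7554]
tcp_rot: [0.418, 0.904, 0.088, 0.021]
force: [-0.3, 0.2, -0.2]
gripper_width: 0.087
grasp_force: 0.0
[-0.18370185  0.42343082  0.2179783   0.23999765  2.40115276 -0.7032683 ] [[-0.65   0.752  0.111]
 [ 0.759  0.635  0.142]
 [ 0.036  0.177 -0.984]]
```

```bash
python3 -m inch '[[-1.3,2.3,-3.1,0],[-1.3,2.3,-3.1,0],[-1.3,2.3,-3.1,0],[-1.3,2.3,-3.1,0],[-1.3,2.3,-3.1,0],[-1.3,2.3,-3.1,0],[-1.3,2.3,-3.1,0]]';python3 -c "
from plant import env;from geo import *;o=env.get_obs();print(o['joints'],Ro.from_quat(o['tcp_rot']).as_matrix().round(3))"
```

```text
t: 11.15
ee_pos: [0.6121, 0.0486, 0.7941]
tcp_rot: [0.418, 0.896, 0.129, 0.079]
force: [-0.0, 0.2, 0.4]
gripper_width: 0.0873
grasp_force: 0.0
[-0.21243522  0.36858889  0.21890831  0.29603393  2.31509506 -0.6820185 ] [[-0.638  0.729  0.251]
 [ 0.77   0.617  0.165]
 [-0.034  0.298 -0.954]]
```

```bash
python3 -m inch '[[-2.9,1.4,-2.6,0],[-2.9,1.4,-2.6,0],[-2.9,1.4,-2.6,0],[-2.9,1.4,-2.6,0],[-2.9,1.4,-2.6,0],[-2.9,1.4,-2.6,0]]';python3 -c "
from plant import env;from geo import *;o=env.get_obs();print(o['joints'],Ro.from_quat(o['tcp_rot']).as_matrix().round(3))"
```

```text
t: 11.65
ee_pos: [0.6294, -0.0493, 0.8121]
tcp_rot: [0.418, 0.884, 0.16, 0.133]
force: [0.2, 0.0, -0.3]
gripper_width: 0.0869
grasp_force: 0.0
[-0.40697801  0.35751982  0.21906344  0.39711807  2.23782898 -0.7955493 ] [[-0.615  0.697  0.368]
 [ 0.782  0.599  0.172]
 [-0.101  0.394 -0.914]]
```

```bash
python3 -m inch '[[-3.5,-0.5,-2,0],[-3.5,-0.5,-2,0],[-3.5,-0.5,-2,0],[-3.5,-0.5,-2,0],[-3.5,-0.5,-2,0],[-3.5,-0.5,-2,0]]';python3 -c "
from plant import env;from geo import *;o=env.get_obs();print(o['joints'],Ro.from_quat(o['tcp_rot']).as_matrix().round(3))"
```

```text
t: 12.15
ee_pos: [0.6138, -0.2224, 0.8108]
tcp_rot: [0.419, 0.873, 0.175, 0.177]
force: [0.6, 0.4, 0.4]
gripper_width: 0.0872
grasp_force: 0.0
[-0.72305429  0.38200054  0.21903074  0.5464855   2.19934716 -0.99739436] [[-0.587  0.669  0.456]
 [ 0.793  0.588  0.158]
 [-0.162  0.455 -0.876]]
```

```bash
python3 -m inch '[[-3.2,-1.5,-1.9,0],[-3.2,-1.5,-1.9,0],[-3.2,-1.5,-1.9,0],[-3.2,-1.5,-1.9,0],[-3.2,-1.5,-1.9,0],[-3.2,-1.5,-1.9,0]]';python3 -c "
from plant import env;from geo import *;o=env.get_obs();print(o['joints'],Ro.from_quat(o['tcp_rot']).as_matrix().round(3))"
```

```text
t: 12.65
ee_pos: [0.5523, -0.3952, 0.7956]
tcp_rot: [0.421, 0.861, 0.18, 0.22]
force: [0.8, 0.6, -0.3]
gripper_width: 0.087
grasp_force: 0.0
[-1.02925561  0.42998121  0.21899579  0.68234229  2.17481701 -1.20415022] [[-0.549  0.646  0.53 ]
 [ 0.804  0.581  0.126]
 [-0.227  0.495 -0.839]]
```

```bash
cat >> geo.py <<'E'
P=np.array([0.440,-0.0906,0.0477]);YAW=.156
def bed(): return P,bedR(YAW)
def b2w(x): return P+bedR(YAW)@(np.array(x)/1000)
def w2b(X): return (np.array(X)-P)@bedR(YAW)*1000
def go(X,info=''):
    from plant import env
    o=env.get_obs();R=Ro.from_quat(o['tcp_rot']).as_matrix()
    by=bedR(YAW)[:,1];th=np.arctan2(-by@R[:,0],by@R[:,1])
    d=(np.array(X)-o['ee_pos'])@R*100
    print(info,'tool delta cm',d.round(2),'turn',round(th,3),'| tcp bed',w2b(o['ee_pos']).round(1),'tz bed',(bedR(YAW).T@R[:,2]).round(3),'tgt',np.round(X,3))
E
python3 -m inch '[[0,0,0,-0.12],[0,0,0,-0.12],[0,0,0,-0.12],[0,0,0,-0.12],[0,0,0,-0.12],[0,0,0,-0.12],[0,0,0,-0.12],[0,0,0,-0.12],[0,0,0,-0.12]]'; python3 -c "
from geo import *
go(b2w([130,60,260]))"
```

```text
t: 13.4
ee_pos: [0.5529, -0.3935, 0.796]
tcp_rot: [-0.085, 0.955, 0.041, 0.281]
force: [-0.1, -0.6, 0.1]
gripper_width: 0.0869
grasp_force: 0.0
 tool delta cm [31.43 38.75 36.31] turn -0.016 | tcp bed [ 419.1 -372.6  591.6] tz bed [ 0.058  0.118 -0.991] tgt [ 0.413 -0.011  0.332]
```

```bash
python3 -m inch '[[2,2.4,2.2,0],[2,2.4,2.2,0],[2,2.4,2.2,0],[2,2.4,2.2,0],[2,2.4,2.2,0],[2,2.4,2.2,0],[2,2.4,2.2,0],[2,2.4,2.2,0],[2,2.4,2.2,0],[2,2.4,2.2,0],[2,2.4,2.2,0],[2,2.4,2.2,0]]'; python3 -m inch '[[2,2.4,2.2,0],[2,2.4,2.2,0],[2,2.4,2.2,0],[1,1.2,2.2,0],[0,0,0,0]]' ; python3 - <<'E'
from look import *
from geo import *
go(b2w([130,60,260]))
d=shot('wrist','w1');print(np.round(-d['R'].T@d['t'],3),d['K'][0,0]); shot('side','side2')
a=cv2.resize(d['pixels'],None,fx=1.4,fy=1.4,interpolation=cv2.INTER_CUBIC);cv2.imwrite('pics/w1b.png',a)
print(env.get_obs()['joints'])
E
```

```text
t: 14.4
ee_pos: [0.4458, -0.1168, 0.4651]
tcp_rot: [-0.082, 0.955, 0.042, 0.282]
force: [0.9, 0.0, 0.2]
gripper_width: 0.087
grasp_force: 0.0
t: 14.82
ee_pos: [0.4161, -0.0287, 0.3525]
tcp_rot: [-0.082, 0.956, 0.047, 0.278]
force: [-0.2, 0.5, 0.2]
gripper_width: 0.0869
grasp_force: 0.0
 tool delta cm [1.1  1.69 1.77] turn -0.024 | tcp bed [139.7  40.7 275.9] tz bed [ 0.053  0.128 -0.99 ] tgt [ 0.413 -0.011  0.332]
[ 0.273 -0.059  0.451] 374.83479947812447
[-0.70050658 -0.14292495  2.0669831   0.5783352   0.93505058 -2.72658195]
```

View pics/w1b.png

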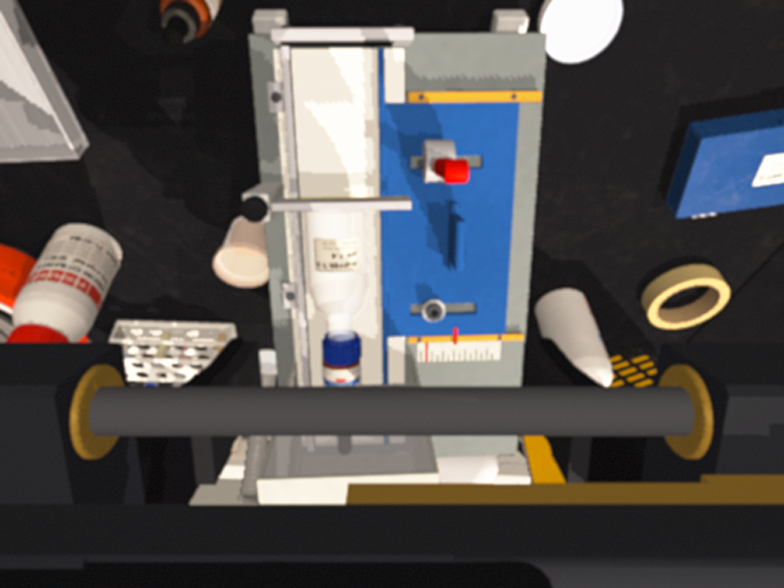

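The wrist view (1.4× scale) shows the bed's low corners at (545,33) and (250,38), and the end-stop ends at (413,43) and (273,43). The gate arm tip is at (411,205), the bolt at (433,310), the red line at (427,352), the pointer at (456,335), the tab at (458,240) and the lever knob at (456,170). The stray bottle's cap is at (342,350). I'll extract the coloured items by mask and refit the bed.

```bash
cat > fit2.py <<'E'
from geo import *
from scipy.optimize import least_squares
T,S,W=cam('top0'),cam('side0'),cam('w1')
f=lambda L,k,o:[(a,np.array(b)/k-(.375 if k==4 else .15)+o) for a,b in L]
tp=f([((0,195,0),(29,503)),((375,195,0),(85,37)),((375,-31,0),(383,75)),((215,110,14),(167,253)),((115,86,64),(172,400))],4,np.array((220,140)))
sp=f([((375,-31,0),(585,212)),((0,195,0),(80,455)),((215,110,14),(325,280)),((115,86,64),(228,340))],4,np.array((190,145)))
wp=f([((0,195,0),(545,33)),((0,-31,0),(250,38)),((4,90,30),(413,43)),((118,86,64),(411,209)),((112,86,64),(411,201)),((215,110,14),(433,310))],1.4,0)
def res(p,t=np.pi/6,use=(tp,sp,wp)):
    R=Ro.from_euler('zy',[p[3],-t]).as_matrix()
    return np.vstack([proj(d,np.array([a for a,_ in L])/1000@R.T+p[:3])-np.array([b for _,b in L]) for d,L in zip((T,S,W),use)]).ravel()
s=least_squares(res,[.44,-.09,.05,.15],loss='soft_l1')
print(s.x.round(4),res(s.x).reshape(-1,2).round(1).tolist())
s1=least_squares(lambda p:np.r_[res(p)[-12:],(p[2]-.05)*100],[.44,-.09,.05,.15]);print('wrist only',s1.x.round(4),res(s1.x)[-12:].round(1))
im=W['pixels'];h=cv2.cvtColor(im,cv2.COLOR_BGR2HSV)
m=((h[...,0]<8)|(h[...,0]>172))&(h[...,1]>150)&(h[...,2]>90)
m[:80]=0;m[265:]=0;m[:,:260]=0;m[:,400:]=0
n,l,st,c=cv2.connectedComponentsWithStats(m.astype(np.uint8))
for i in range(1,n):
    if st[i,4]>3:print('red',st[i],c[i].round(1))
p=s.x;R=bedR(p[3])
def b(uv,hh):return ((plane(W,np.array(uv),p[:3]+R[:,2]*hh/1000,R[:,2])-p[:3])@R*1000).round(1)
for nm,uv,hh in(('bolt',(433,310),14),('redline',(427,352),1),('ptr',(456,336),3),('tab top',(458,235),45),('rail mid',(379,150),12),('rail2',(379,290),12),('stud',(440,165),21),('capend',(342,368),25),('bottle c',(336,270),50),('base',(336,207),40)):print(nm,b(np.array(uv)/1.4-.15,hh))
np.save('bed.npy',p)
E
python3 fit2.py
```

```text
[ 0.4418 -0.0896  0.0513  0.1535] [[-0.1, -2.6], [1.0, -2.9], [0.5, -0.3], [-0.5, 0.3], [-2.0, 0.6], [1.8, -5.4], [2.0, 0.9], [1.0, 0.3], [-1.1, -1.1], [-4.0, 4.1], [-5.8, 0.1], [-0.1, -3.3], [3.4, -0.6], [3.4, -0.9], [0.2, 0.4]]
wrist only [ 0.4422 -0.0883  0.049   0.1456] [-3.7  5.5 -4.2 -0.4  0.9 -2.7  3.4 -0.8  3.5 -1.1 -0.5  0.1]
red [310 114  25  17 357] [322.9 121.4]
red [324 235   3  10  18] [324.6 239.5]
bolt [214.5 109.8  14. ]
redline [259.7 107.4   1. ]
ptr [245.  133.5   3. ]
tab top [142.8 122.1  45. ]
rail mid [80.3 66.3 12. ]
rail2 [194.4  63.7  12. ]
stud [ 92.2 112.7  21. ]
capend [257.8  29.3  25. ]
bottle c [164.4  27.9  50. ]
base [118.9  30.4  40. ]
```

```bash
cat >> fit2.py <<'E'
print('----')
mt=f([((262,95,167),(172,237)),((262,-15,167),(335,262)),((366,95,167),(193,78)),((366,-15,167),(362,97))],4,np.array((220,140)))
ms=f([((262,95,167),(297,100)),((262,-15,167),(388,135)),((366,-15,167),(490,40)),((366,95,167),(395,8))],4,np.array((190,145)))
U=(tp+mt,sp+ms,wp)
def res2(p):
    R=Ro.from_euler('ZYX',p[3:6]).as_matrix()
    return np.vstack([proj(d,np.array([a for a,_ in L])/1000@R.T+p[:3])-np.array([b for _,b in L]) for d,L in zip((T,S,W),U)]).ravel()
s=least_squares(res2,[.44,-.09,.05,.15,-.52,0],loss='soft_l1')
print(s.x.round(4),res2(s.x).reshape(-1,2).round(1).tolist())
E
python3 fit2.py | sed -n '/----/,$p'
```

```text
----
[ 0.4447 -0.087   0.0434  0.1726 -0.5112  0.0007] [[-1.5, -1.8], [0.2, -2.7], [0.2, -0.3], [-0.6, 0.4], [-0.7, 0.8], [-0.6, -1.3], [-0.2, -0.8], [-0.1, -0.6], [-0.4, 1.4], [2.9, -2.0], [0.1, -1.0], [0.8, 0.4], [-0.3, -0.3], [-0.1, 0.2], [1.5, 0.5], [0.8, -0.3], [-0.6, 0.2], [1.1, 2.7], [-1.6, 0.5], [-0.3, -3.7], [-0.3, -1.0], [-0.3, -1.4], [0.6, -0.0]]
```

```bash
sed -i "s/from_euler('zy'/from_euler('ZY'/" geo.py fit2.py; cat >> fit2.py <<'E'
res3=lambda q:res2(np.r_[q,-np.pi/6,0])
s=least_squares(res3,[.44,-.09,.05,.15],loss='soft_l1')
print('FINAL',s.x.round(4),res3(s.x).reshape(-1,2).round(1).tolist())
p=s.x;R=bedR(p[3])
for nm,uv,hh in(('bolt',(433,310),14),('redline',(427,352),1),('ptr',(456,336),3),('tab top',(458,235),45),('rail mid',(379,150),12),('rail2',(379,290),12),('stud',(440,165),21),('capend',(342,368),25),('bottle c',(336,270),50),('base',(336,207),40)):print(nm,b(np.array(uv)/1.4-.15,hh))
for uv in((353,255),(401,257),(398,327),(349,322)):print('tray',np.round(plane(T,uv,[0,0,.026],[0,0,1]),3))
E
python3 fit2.py | sed -n '/FINAL/,$p'
```

```text
FINAL [ 0.4462 -0.0865  0.0416  0.1704] [[-1.3, -2.4], [0.2, -2.9], [0.4, -0.4], [-0.6, 0.3], [-0.7, 0.7], [-0.7, -0.8], [-0.3, -0.1], [-0.2, -0.0], [-0.4, 2.1], [2.8, -2.6], [0.7, -0.7], [0.9, 0.3], [-0.2, -0.0], [-0.6, 0.3], [0.9, 0.7], [0.2, -0.6], [-1.2, -0.0], [0.4, 3.9], [-0.9, 1.2], [-0.3, -3.1], [-0.3, -1.4], [-0.3, -1.7], [0.4, 0.4]]
bolt [214.5 109.5  14. ]
redline [259.7 106.2   1. ]
ptr [243.9 132.    3. ]
tab top [142.9 123.9  45. ]
rail mid [80.8 65.3 12. ]
rail2 [196.   63.3  12. ]
stud [ 92.3 112.3  21. ]
capend [261.6  30.   25. ]
bottle c [167.1  30.2  50. ]
base [120.7  31.6  40. ]
tray [ 0.58  -0.273  0.026]
tray [ 0.626 -0.422  0.026]
tray [ 0.41  -0.468  0.026]
tray [ 0.373 -0.321  0.026]
```

```bash
sed -i 's/^P=.*/P=np.array([0.4462,-0.0865,0.0416]);YAW=.1704/' geo.py; python3 -c "
from geo import *
go(b2w([172,30,120]))
from plant import env
R=Ro.from_quat(env.get_obs()['tcp_rot']).as_matrix();print((bedR(YAW).T@R).round(3))"
```

```text
tool delta cm [-1.96 -3.2  16.22] turn -0.009 | tcp bed [144.   56.4 282. ] tz bed [ 0.053  0.035 -0.998] tgt [ 0.529 -0.042  0.232]
[[-0.999  0.007  0.053]
 [ 0.009  0.999  0.035]
 [-0.053  0.036 -0.998]]
```

```bash
python3 -m inch '[[-0.5,-0.8,3.5,0],[-0.5,-0.8,3.5,0],[-0.5,-0.8,3.5,0],[-0.5,-0.8,3.5,0],[0,0,2,0],[0,0,0,0]]'; python3 -c "
from geo import *
from look import *
d=shot('wrist','w2');print(w2b(-d['R'].T@d['t']).round())
go(b2w([172,30,17]))
print(env.get_obs()['joints'].round(2))"
```

```text
t: 15.42
ee_pos: [0.535, -0.0408, 0.2384]
tcp_rot: [-0.079, 0.957, 0.041, 0.276]
force: [-1.1, 0.7, 0.5]
gripper_width: 0.0868
grasp_force: 0.0
[104.  26. 281.]
 tool delta cm [ 1.27 -0.42 10.67] turn -0.013 | tcp bed [180.3  30.7 124.3] tz bed [ 0.042  0.031 -0.999] tgt [ 0.58  -0.033  0.142]
[-0.5   0.26  2.04  0.78  0.53 -2.85]
```

View pics/w2.png

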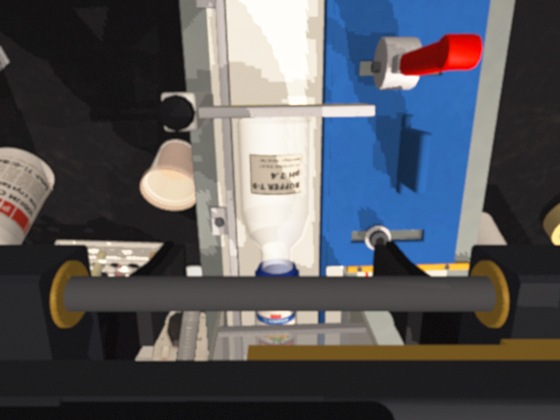

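The wrist view shows the stray bottle body between columns 243 and 308, with its blue cap at (277,270), and the jaws straddling it. I'll check the bottle's y, then descend halfway.

```bash
python3 -m inch '[[0.3,-0.1,2,0.02],[0.3,-0.1,2,0.02],[0.3,0,1.5,0.02]]'; python3 -c "
from geo import *
from look import *
W=cam('w2')
for uv in((243,200),(308,200),(275.5,200),(277,280)):print(w2b(plane(W,uv,b2w([0,0,25]),bedR(YAW)[:,2])).round(1))
go(b2w([172,30,17]))
print(env.get_obs()['joints'].round(2))"
```

```text
t: 15.72
ee_pos: [0.559, -0.0335, 0.1981]
tcp_rot: [-0.048, 0.961, 0.045, 0.269]
force: [-0.3, 0.4, -0.7]
gripper_width: 0.0869
grasp_force: 0.0
[178.8   7.6  25. ]
[179.8  53.9  25. ]
[179.3  30.7  25. ]
[242.9  30.8  25. ]
 tool delta cm [ 1.16 -0.55  5.81] turn -0.078 | tcp bed [182.3  33.2  75.5] tz bed [ 0.028  0.024 -0.999] tgt [ 0.58  -0.033  0.142]
[-0.44  0.37  2.03  0.87  0.44 -2.85]
```

```bash
python3 -m inch '[[0.3,-0.15,1.5,0.02],[0.3,-0.15,1.5,0.02],[0.3,-0.15,1.4,0.01],[0.3,0,0.6,0],[0,0,0,0]]'; python3 -c "
from geo import *
from look import *
go(b2w([172,30.7,17]))
print(env.get_obs()['joints'].round(2))"
```

```text
t: 16.13
ee_pos: [0.5797, -0.0289, 0.1583]
tcp_rot: [-0.022, 0.965, 0.05, 0.257]
force: [-0.3, 1.7, -0.1]
gripper_width: 0.0871
grasp_force: 0.0
 tool delta cm [ 0.83 -0.48  1.33] turn -0.132 | tcp bed [180.8  34.1  30.4] tz bed [ 0.006  0.023 -1.   ] tgt [ 0.579 -0.032  0.142]
[-0.4   0.47  2.    0.94  0.37 -2.85]
```

```bash
python3 -m inch '[[0.3,-0.2,0.7,0.01],[0.4,-0.2,0.8,0.01],[0,0,0,0]]' - 20; python3 -c "
from geo import *
from look import *
go(b2w([172,30.7,17]))
print(env.get_obs()['joints'].round(2),env.get_obs()['force'])"
```

```text
t: 16.38
ee_pos: [0.5832, -0.0298, 0.1445]
tcp_rot: [-0.011, 0.966, 0.052, 0.251]
force: [0.1, -0.2, 0.2]
gripper_width: 0.0872
grasp_force: 0.0
 tool delta cm [ 0.44 -0.27 -0.02] turn -0.154 | tcp bed [176.7  32.7  16.8] tz bed [-0.005  0.022 -1.   ] tgt [ 0.579 -0.032  0.142]
[-0.4   0.5   2.    0.96  0.36 -2.85] [ 0.1072963  -0.24116385  0.20773947]
```

```bash
python3 -m inch '[[0,-0.2,0,0],[0,0,0,0],[0,0,0,0],[0,0,0,0],[0,0,0,0],[0,0,0,0]]' -1 30; python3 -m inch '[[0,0,0,0],[0,0,0,0],[0,0,0,0]]'; python3 -c "
from geo import *
go(b2w([172,30.7,17]))"
```

```text
t: 16.88
ee_pos: [0.5831, -0.0311, 0.1447]
tcp_rot: [-0.011, 0.967, 0.052, 0.251]
force: [-0.2, -0.7, -1.1]
gripper_width: 0.0546
grasp_force: 0.0
t: 17.13
ee_pos: [0.583, -0.0311, 0.1447]
tcp_rot: [-0.011, 0.967, 0.052, 0.251]
force: [-1.5, -0.9, 1.6]
gripper_width: 0.0501
grasp_force: 29.3
 tool delta cm [ 0.43 -0.13  0.02] turn -0.153 | tcp bed [176.4  31.4  17.2] tz bed [-0.006  0.023 -1.   ] tgt [ 0.579 -0.032  0.142]
```

```bash
python3 -m inch '[[0,0,-0.5,0],[0,0,-1,0],[0,0,-1.5,0],[0,0,-2,0],[0,0,-2,0],[0,0,-2,0],[0,0,-2,0],[0,0,-2,0],[0.3,0,-2,0],[0.5,0,-2,0]]'; python3 -c "
from geo import *
go(b2w([120,30.7,250]))
from plant import env
print(env.get_obs()['joints'].round(2))"
```

```text
t: 17.97
ee_pos: [0.4928, -0.0492, 0.2891]
tcp_rot: [-0.011, 0.967, 0.052, 0.25]
force: [0.5, -0.9, -1.3]
gripper_width: 0.0501
grasp_force: 29.2
 tool delta cm [ 4.94 -0.44 -6.14] turn -0.153 | tcp bed [169.   28.9 188.2] tz bed [-0.007  0.023 -1.   ] tgt [ 0.42  -0.06   0.318]
[-0.55  0.11  2.02  0.56  0.7  -2.52]
```

```bash
python3 -m inch '[[1,0,-2,0],[1,0,-2,0],[1,0,-2,0],[0,0,0,0]]'; python3 -c "
from geo import *
go([.475,-.37,.185])
from plant import env
o=env.get_obs();print(o['joints'].round(2),Ro.from_quat(o['tcp_rot']).as_matrix().round(3).tolist())"
```

```text
t: 18.3
ee_pos: [0.4362, -0.055, 0.3271]
tcp_rot: [-0.011, 0.967, 0.051, 0.251]
force: [0.9, -1.0, -1.8]
gripper_width: 0.0502
grasp_force: 29.2
 tool delta cm [  3.38 -32.84  10.93] turn -0.153 | tcp bed [138.8  32.7 249.6] tz bed [-0.006  0.021 -1.   ] tgt [ 0.475 -0.37   0.185]
[-0.67 -0.05  2.05  0.53  0.86 -2.56] [[-0.874, -0.047, 0.484], [0.005, 0.995, 0.105], [-0.486, 0.094, -0.869]]
```

```bash
python3 -m inch '[[0,0,0,0.122],[0,0,0,0.122],[0,0,0,0.122],[0,0,0,0.122],[0,0,0,0.122],[0,0,0,0.122],[0,0,0,0.122],[0,0,0,0.122],[0,0,0,0.122],[0,0,0,0.122],[0,0,0,0.122],[0,0,0,0.122]]'; python3 -m inch '[[0,0,0,0.122],[0,0,0,0.122],[0,0,0,0.122],[0,0,0,0.122],[0,0,0,0.122],[0,0,0,0.122],[0,0,0,0.122],[0,0,0,0.122],[0,0,0,0.122],[0,0,0,0.122],[0,0,0,0.122],[0,0,0,0.122]]';  python3 -c "
from geo import *
go([.475,-.37,.185])
from plant import env
o=env.get_obs();print(o['joints'].round(2),Ro.from_quat(o['tcp_rot']).as_matrix().round(3).tolist())"
```

```text
t: 19.3
ee_pos: [0.4382, -0.0551, 0.3252]
tcp_rot: [0.64, 0.724, 0.207, 0.15]
force: [-0.1, 0.3, -2.3]
gripper_width: 0.05
grasp_force: 29.2
t: 20.3
ee_pos: [0.4382, -0.0552, 0.3252]
tcp_rot: [0.96, 0.111, 0.254, -0.026]
force: [-0.6, -0.6, -1.9]
gripper_width: 0.0501
grasp_force: 29.3
 tool delta cm [-10.1   31.41  10.6 ] turn -3.088 | tcp bed [139.6  32.2 246.9] tz bed [-0.007  0.024 -1.   ] tgt [ 0.475 -0.37   0.185]
[-0.67 -0.04  2.05  0.53  0.86  0.38] [[0.846, 0.227, 0.482], [0.2, -0.974, 0.107], [0.494, 0.006, -0.869]]
```

```bash
python3 -m inch '[[-1,3.5,0,0],[-1.1,3.5,0.5,0],[-1.1,3.5,1,0],[-1.1,3.5,1.3,0],[-1.1,3.5,1.5,0],[-1.1,3.5,1.5,0],[-1.1,3.5,1.5,0],[-1.1,3.5,1.6,0],[-1.1,3.2,1.6,0],[0,0,0,0]]';  python3 -c "
from geo import *
from look import *
go([.479,-.37,.06])
d=shot('top','top1');shot('side','side3')
a=d['pixels'][200:350,280:430];b=cv2.imread('pics/side3.png')[200:400,200:400]
cv2.imwrite('pics/mix.png',np.hstack([cv2.resize(a,(400,400)),cv2.resize(b,(400,400))]))
o=env.get_obs();print(o['joints'].round(2),Ro.from_quat(o['tcp_rot']).as_matrix().round(3).tolist())"
```

```text
t: 21.13
ee_pos: [0.4791, -0.375, 0.1842]
tcp_rot: [0.961, 0.111, 0.254, -0.024]
force: [-0.3, -0.0, -1.0]
gripper_width: 0.05
grasp_force: 29.3
 tool delta cm [-6.02 -0.62 10.86] turn -3.087 | tcp bed [  57.  -289.9  131.8] tz bed [-0.009  0.019 -1.   ] tgt [ 0.479 -0.37   0.06 ]
[-1.1   0.5   1.77  0.68  0.86 -0.21] [[0.845, 0.231, 0.482], [0.203, -0.973, 0.109], [0.494, 0.006, -0.869]]
```

View pics/mix.png

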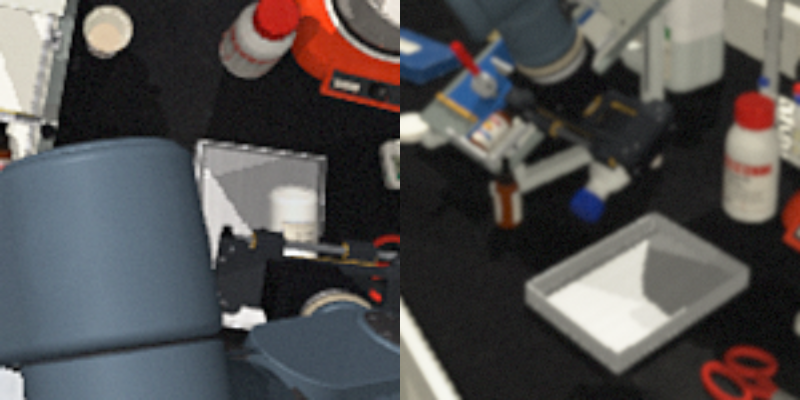

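The crops show the bottle held cap-down on the robot side above the tray. The spare dropper is still standing at crop (507,195), and the amber dropper has slid to the end stop at about crop (490,135). I'll lower the bottle now.

```bash
python3 -m inch '[[-1,0,2.4,0],[-1,0,2.4,0],[-1,0,2.4,0],[-1,0,2.4,0],[-0.8,0,2.2,0],[0,0,0,0]]';python3 -m inch '[[-0.25,0,0.45,0],[-0.25,0,0.45,0],[-0.25,0,0.45,0]]' - 8;  python3 -c "
from geo import *
go([.515,-.367,.018])"
```

```text
t: 21.73
ee_pos: [0.4946, -0.3615, 0.0599]
tcp_rot: [0.96, 0.114, 0.253, -0.029]
force: [-0.6, -0.3, -2.2]
gripper_width: 0.0501
grasp_force: 29.3
t: 21.98
ee_pos: [0.4963, -0.366, 0.0491]
tcp_rot: [0.96, 0.115, 0.256, -0.024]
force: [0.5, 0.7, -2.0]
gripper_width: 0.0507
grasp_force: 7.8
 tool delta cm [0.01 0.49 3.6 ] turn -3.08 | tcp bed [   5.5 -283.9    5.5] tz bed [-0.005  0.02  -1.   ] tgt [ 0.515 -0.367  0.018]
```

```bash
python3 -m inch '[[-0.1,0,0.5,0],[-0.1,0.1,0.5,0],[-0.1,0.1,0.5,0]]';python3 -m inch '[[0,0.1,0.5,0],[0,0.1,0.5,0],[0,0,0.5,0],[0,0,0,0]]';  python3 -c "
from geo import *
go([.515,-.367,.018])"
```

```text
t: 22.23
ee_pos: [0.5014, -0.3669, 0.0335]
tcp_rot: [0.96, 0.114, 0.255, -0.025]
force: [0.4, 0.3, -0.8]
gripper_width: 0.0505
grasp_force: 7.8
t: 22.57
ee_pos: [0.5089, -0.3664, 0.0191]
tcp_rot: [0.96, 0.114, 0.255, -0.026]
force: [-0.0, -0.5, -0.8]
gripper_width: 0.0502
grasp_force: 7.9
 tool delta cm [0.45 0.2  0.38] turn -3.082 | tcp bed [   1.2 -286.5  -26.7] tz bed [-0.006  0.024 -1.   ] tgt [ 0.515 -0.367  0.018]
```

```bash
python3 -m inch '[[0,0,0.3,0],[0,0,0.3,0],[0,0,0,0]]' - 4;  python3 - <<'E'
from look import *
from geo import *
d=shot('side','side4');shot('top','top2')
b=d['pixels'][270:390,230:390];cv2.imwrite('pics/s4.png',cv2.resize(b,(800,600),interpolation=cv2.INTER_CUBIC))
E
```

```text
t: 22.82
ee_pos: [0.5123, -0.3665, 0.0153]
tcp_rot: [0.96, 0.114, 0.256, -0.025]
force: [0.5, -0.7, 2.6]
gripper_width: 0.0494
grasp_force: 4.0
```

View pics/s4.png

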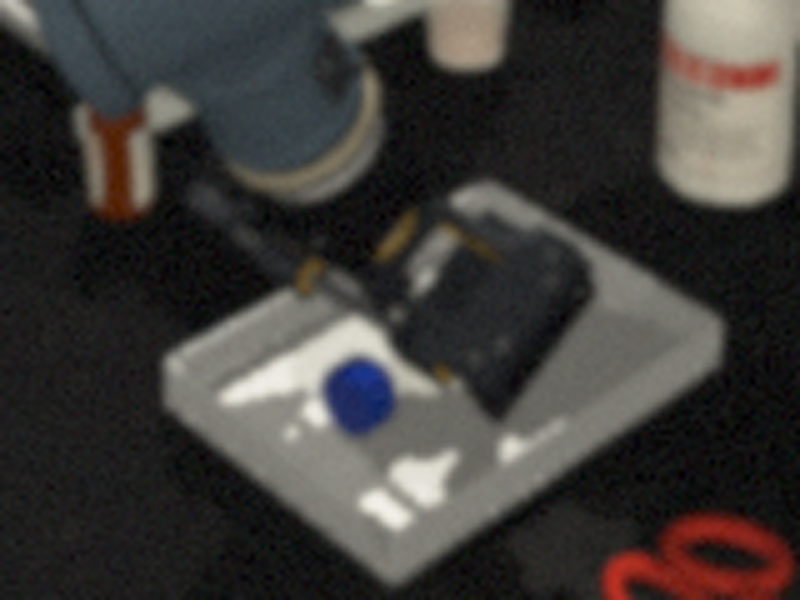

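The crop shows the bottle in the tray with its blue cap at (360,395), and the force reading now shows floor contact, so the bottle is flat. I'll release it.

```bash
python3 -m inch '[[0,0,0,0],[0,0,0,0],[0,0,0,0],[0,0,0,0],[0,0,0,0]]' 1;python3 -m inch '[[0,0,-1,0],[0,0,-2,0],[0,0,-3,0],[0,0,-3.5,0],[0,0,-3.5,0],[0,0,-3.5,0],[0,0,-3.5,0]]';  python3 - <<'E'
from look import *
from geo import *
d=shot('side','side5');e=shot('wrist','w5')
b=d['pixels'][270:390,230:390]
cv2.imwrite('pics/s5.png',np.hstack([cv2.resize(b,(400,300)),cv2.resize(e['pixels'],(400,300))]))
h=cv2.cvtColor(d['pixels'],cv2.COLOR_BGR2HSV);m=(abs(h[...,0].astype(int)-118)<10)&(h[...,1]>170);m[:290]=0;m[380:]=0;m[:,:250]=0;m[:,400:]=0
ys,xs=np.nonzero(m);print(len(xs),xs.mean(),ys.mean());print(plane(d,(xs.mean(),ys.mean()),[0,0,.028],[0,0,1]))
go(b2w([135,124,110]))
E
```

```text
t: 23.33
ee_pos: [0.5113, -0.3658, 0.0146]
tcp_rot: [0.96, 0.114, 0.255, -0.025]
force: [-0.4, -0.5, 0.4]
gripper_width: 0.0749
grasp_force: 0.0
t: 23.92
ee_pos: [0.4133, -0.387, 0.1903]
tcp_rot: [0.96, 0.114, 0.254, -0.025]
force: [1.3, -1.0, 0.3]
gripper_width: 0.0867
grasp_force: 0.0
86 307.0581395348837 346.4651162790698
[ 0.45929633 -0.38649154  0.028     ]
 tool delta cm [ 15.73 -40.86   6.81] turn -3.079 | tcp bed [   3.7 -294.4  173.4] tz bed [-0.005  0.013 -1.   ] tgt [0.486 0.046 0.204]
```

View pics/s5.png

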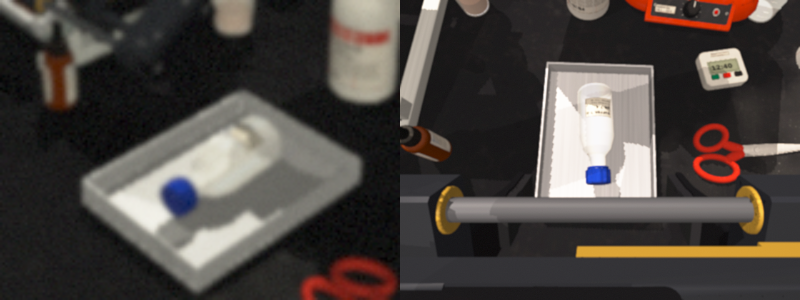

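The bottle lies flat inside the tray: the cap is at (175,195) in the left crop and the whole bottle is within the walls on the right. That was my tenth picture, so from here I'll use numeric measurements only.

```bash
python3 -m inch '[[0,0,-2,0.06],[0.6,-2,-2,0],[1.4,-3.5,0,0],[1.4,-3.5,0,0],[1.4,-3.5,0,0],[1.4,-3.5,0,0],[1.4,-3.5,0,0],[1.4,-3.5,0,0],[1.4,-3.5,0,0],[1.4,-3.5,0,0],[1.4,-3.5,0,0],[1.4,-3.5,0,0]]' 0 20; python3 - <<'E'
from look import *
from geo import *
go(b2w([152,124,150]));print(env.get_obs()['joints'].round(2))
d=shot('wrist','w6');print(w2b(-d['R'].T@d['t']).round())
im=d['pixels'];h=cv2.cvtColor(im,cv2.COLOR_BGR2HSV)
m=((h[...,0]<8)|(h[...,0]>172))&(h[...,1]>150)&(h[...,2]>90)
n,l,st,c=cv2.connectedComponentsWithStats(m.astype(np.uint8))
for i in range(1,n):
    if st[i,4]>3:print('red',st[i],c[i].round(1),[w2b(plane(d,c[i],b2w([0,0,z]),bedR(YAW)[:,2])).round(1).tolist() for z in(3,90)])
for q in((143,124,45),(215,110,14),(92,112,21),(260,106,1),(244,132,3)):print(q,proj(d,b2w(q))[0].round())
E
```

```text
t: 25.02
ee_pos: [0.4527, -0.0043, 0.3029]
tcp_rot: [0.963, 0.085, 0.254, -0.033]
force: [0.5, -0.1, -0.8]
gripper_width: 0.0438
grasp_force: 0.0
 tool delta cm [ 0.4  -4.26  6.71] turn 3.14 | tcp bed [148.3  79.9 216.1] tz bed [-0.006  0.023 -1.   ] tgt [0.481 0.045 0.248]
[-0.49  0.01  2.09  0.52  0.71  0.57]
[221.  76. 377.]
red [257  54   1  10  10] [257.   58.5] [[261.7, 105.5, 3.0], [252.2, 98.8, 90.0]]
red [229  74   4  16  45] [230.7  82. ] [[240.9, 130.9, 3.0], [236.2, 118.2, 90.0]]
red [542  91  11  18 121] [546.5  99.8] [[224.0, -168.0, 3.0], [223.2, -111.2, 90.0]]
red [548 107  12  10  43] [552.6 111.4] [[213.3, -175.7, 3.0], [215.0, -117.1, 90.0]]
red [557 119   3   3   8] [558.1 119.9] [[205.4, -182.4, 3.0], [209.0, -122.2, 90.0]]
red [234 243  25  34 577] [247.3 260.6] [[57.5, 119.6, 3.0], [95.4, 109.6, 90.0]]
(143, 124, 45) [235. 192.]
(215, 110, 14) [252. 110.]
(92, 112, 21) [252. 236.]
(260, 106, 1) [257.  61.]
(244, 132, 3) [229.  79.]
```

```bash
python3 -m inch '[[0.1,-1.5,2,0],[0.2,-1.5,2.5,0],[0.1,-1.2,2.5,0],[0,0,2.5,0],[0,0,2.5,0],[0,0,0,0]]'; python3 - <<'E'
from look import *
from geo import *
go(b2w([152,124,20]));print(env.get_obs()['joints'].round(2))
d=shot('wrist','w7')
im=d['pixels'];h=cv2.cvtColor(im,cv2.COLOR_BGR2HSV)
# tab: edges of blue along a row through expected tab top
u=proj(d,b2w([148,124,45]))[0];print(u,[proj(d,b2w(q))[0].round() for q in((148,120,45),(148,128,45))])
r=int(u[1])
for rr in (r-8,r,r+8):print(im[min(rr,419),int(u[0])-30:int(u[0])+31:3].sum(1).tolist())
E
```

```text
t: 25.57
ee_pos: [0.5067, 0.0492, 0.1974]
tcp_rot: [0.964, 0.085, 0.251, -0.034]
force: [0.4, -0.2, -0.1]
gripper_width: 0.0434
grasp_force: 0.0
 tool delta cm [0.34 0.14 7.36] turn 3.141 | tcp bed [149.5 123.5  93.6] tz bed [-0.013  0.026 -1.   ] tgt [0.545 0.056 0.135]
[-0.27  0.3   2.13  0.77  0.34  0.45]
[280.92945517 232.86151764] [array([288., 233.]), array([274., 233.])]
[335, 337, 333, 338, 336, 314, 291, 282, 348, 361, 343, 268, 193, 224, 222, 223, 226, 220, 226, 286, 290]
[338, 333, 334, 338, 334, 293, 288, 277, 297, 305, 297, 238, 194, 222, 216, 221, 219, 220, 218, 225, 252]
[337, 335, 335, 337, 336, 297, 288, 290, 297, 308, 287, 237, 190, 220, 222, 220, 222, 222, 215, 224, 220]
```

```bash
python3 -m inch '[[0.1,-0.1,2.3,0],[0.1,0,2.3,0],[0.1,0,1.8,0],[0,0,0.6,0],[0,0,0,0]]'; python3 - <<'E'
from look import *
from geo import *
go(b2w([152,125.5,20]));print(env.get_obs()['joints'].round(2))
E
```

```text
t: 26.03
ee_pos: [0.544, 0.057, 0.1423]
tcp_rot: [0.963, 0.085, 0.254, -0.033]
force: [-0.1, 0.4, 0.3]
gripper_width: 0.0435
grasp_force: 0.0
 tool delta cm [-0.29 -0.05  0.69] turn 3.141 | tcp bed [154.9 124.8  26.9] tz bed [-0.006  0.023 -1.   ] tgt [0.545 0.058 0.135]
[-0.22  0.47  2.1   1.16  0.23  0.08]
```

```bash
python3 -m inch '[[0,0,0.3,0],[0,0,0,0],[0,0,0,0],[0,0,0,0],[0,0,0,0],[0,0,0,0],[0,0,0,0]]' -1 20; cat > ptr.py <<'E'
from look import *
from geo import *
import sys
go(b2w([152,125.5,20]));print(env.get_obs()['joints'].round(2))
for v in('wrist','top'):
    d=shot(v,v+sys.argv[1]);im=d['pixels'];h=cv2.cvtColor(im,cv2.COLOR_BGR2HSV)
    m=((h[...,0]<8)|(h[...,0]>172))&(h[...,1]>110)&(h[...,2]>70)
    n,l,st,c=cv2.connectedComponentsWithStats(m.astype(np.uint8))
    for i in range(1,n):
        X=w2b(plane(d,c[i],b2w([0,0,3]),bedR(YAW)[:,2]))
        if st[i,4]>1 and 225<X[0]<280 and 80<X[1]<160:print(v,st[i],c[i].round(1),X.round(1))
    print(v,'exp line',proj(d,b2w([260,106,1]))[0].round(),'ptr',proj(d,b2w([244,131,3]))[0].round())
E
python3 ptr.py 8
```

```text
t: 26.62
ee_pos: [0.5452, 0.0575, 0.14]
tcp_rot: [0.963, 0.085, 0.254, -0.033]
force: [-1.3, 0.8, 3.4]
gripper_width: 0.0079
grasp_force: 20.0
 tool delta cm [-0.29 -0.02  0.42] turn -3.141 | tcp bed [154.9 125.2  24.2] tz bed [-0.005  0.023 -1.   ] tgt [0.545 0.058 0.135]
[-0.22  0.47  2.1   1.18  0.23  0.05]
wrist [323  10   6  45 221] [325.6  31.8] [258.3 105.1   3. ]
wrist [265  53   9  37 229] [269.4  70.7] [242.  130.4   3. ]
wrist exp line [323.  28.] ptr [268.  66.]
top [256 192   1   3   3] [256. 193.] [241.5 130.2   3. ]
top exp line [265. 188.] ptr [256. 192.]
```

```bash
python3 -m inch '[[0,0.4,0,0],[0,0.4,0,0],[0,0.4,0,0],[0,0.4,0,0],[0,0.4,0,0],[0,0.4,0,0],[0,0.1,0,0],[0,0,0,0],[0,0,0,0]]'; python3 ptr.py 9
```

```text
t: 27.47
ee_pos: [0.5492, 0.0345, 0.14]
tcp_rot: [0.963, 0.085, 0.254, -0.035]
force: [-4.8, 3.9, 10.2]
gripper_width: 0.0083
grasp_force: 20.0
 tool delta cm [-0.29 -2.36  0.48] turn 3.141 | tcp bed [154.9 101.8  24.1] tz bed [-0.005  0.026 -1.   ] tgt [0.545 0.058 0.135]
[-0.28  0.48  2.09  1.17  0.26  0.02]
wrist [268  10   8  80 435] [272.3  51.3] [250.3 105.7   3. ]
wrist exp line [272.  29.] ptr [217.  66.]
top exp line [265. 188.] ptr [256. 192.]
```

```bash
cat > gap.py <<'E'
from geo import *
import sys
d=cam('wrist'+sys.argv[1]);h=cv2.cvtColor(d['pixels'],cv2.COLOR_BGR2HSV)
m=((h[...,0]<8)|(h[...,0]>172))&(h[...,1]>110)&(h[...,2]>70)
for r in range(8,100,5):
    x=np.nonzero(m[r,200:350])[0]+200
    if len(x):print(r,x.min(),x.max(),w2b(plane(d,(x.mean(),r),b2w([0,0,2]),bedR(YAW)[:,2]))[:2].round(1))
E
python3 gap.py 9
```

```text
13 271 275 [266.3 105.3]
18 271 275 [264.3 105.3]
23 271 275 [262.2 105.3]
28 271 275 [260.2 105.3]
33 271 275 [258.1 105.3]
38 271 275 [256.  105.3]
43 271 275 [253.9 105.4]
48 271 275 [251.8 105.4]
53 269 275 [249.7 105.8]
58 270 274 [247.6 105.8]
63 269 273 [245.4 106.3]
68 270 274 [243.3 105.9]
73 268 274 [241.1 106.3]
78 269 274 [238.9 106.1]
83 269 274 [236.7 106.1]
88 269 274 [234.5 106.2]
```

```bash
python3 -m inch '[[0,0.1,0,0],[0,0,0,0],[0,0,0,0],[0,0,0,0]]'; python3 -m inch '[[0,0,0,0],[0,0,0,0],[0,0,0,0],[0,0,-0.5,0],[0,0,-1,0]]' 0; python3 ptr.py 10; python3 gap.py 10
```

```text
t: 27.9
ee_pos: [0.5493, 0.034, 0.14]
tcp_rot: [0.963, 0.086, 0.254, -0.035]
force: [-4.6, 3.2, 10.1]
gripper_width: 0.0082
grasp_force: 20.0
t: 28.32
ee_pos: [0.5427, 0.0301, 0.1512]
tcp_rot: [0.963, 0.085, 0.253, -0.033]
force: [0.4, -0.0, 0.5]
gripper_width: 0.034
grasp_force: 0.0
 tool delta cm [-0.21 -2.65  1.81] turn 3.141 | tcp bed [154.3  98.5  37.5] tz bed [-0.008  0.023 -1.   ] tgt [0.545 0.058 0.135]
[-0.29  0.45  2.1   1.07  0.28  0.11]
wrist [264  15   8  75 373] [267.4  54.5] [249.8 105.2   3. ]
wrist exp line [266.  32.] ptr [215.  67.]
top exp line [265. 188.] ptr [256. 192.]
18 265 268 [266.2 105.6]
23 265 269 [264.  105.3]
28 265 269 [261.8 105.4]
33 265 269 [259.6 105.4]
38 266 269 [257.3 105.2]
43 266 269 [255.1 105.2]
48 266 269 [252.8 105.2]
53 265 269 [250.6 105.5]
58 265 271 [248.3 105. ]
63 266 270 [246. 105.]
68 266 270 [243.7 105.1]
73 265 271 [241.3 105.1]
78 265 270 [239.  105.3]
83 265 270 [236.6 105.4]
88 265 270 [234.2 105.4]
```

```bash
python3 -m inch '[[0,0,-2,0],[0,0,-3,0],[0,0,-3,0],[-1,-0.4,-1.5,0],[-1.5,-0.6,0,0],[-0.5,-0.2,0,0],[0,0,0,0],[0,0,0,0]]' -1 30; python3 - <<'E'
from look import *
from geo import *
go(b2w([122,110,83]));o=env.get_obs();print(o['joints'].round(2),o['gripper_width'])
d=shot('wrist','w11');T=shot('top','t11')
for v,d in(('w',d),('t',T)):
    h=cv2.cvtColor(d['pixels'],cv2.COLOR_BGR2HSV)
    m=((h[...,0]<8)|(h[...,0]>172))&(h[...,1]>120)&(h[...,2]>70)
    n,l,st,c=cv2.connectedComponentsWithStats(m.astype(np.uint8))
    for i in range(1,n):
        X=[w2b(plane(d,c[i],b2w([0,0,z]),bedR(YAW)[:,2])).round(1) for z in(75,111)]
        if st[i,4]>20 and 40<X[0][0]<160 and 80<X[0][1]<150:print(v,st[i],c[i].round(1),X)
E
```

```text
t: 29.08
ee_pos: [0.4692, 0.0275, 0.2196]
tcp_rot: [0.963, 0.085, 0.254, -0.033]
force: [-0.2, -1.1, 0.5]
gripper_width: 0.0023
grasp_force: 0.0
 tool delta cm [-0.31 -0.04  5.02] turn 3.141 | tcp bed [125.4 108.4 133.2] tz bed [-0.006  0.023 -1.   ] tgt [0.491 0.033 0.174]
[-0.37  0.2   2.19  0.76  0.41  0.37] 0.0023194692260769603
w [276 255   8  22 160] [279.2 265.4] [array([ 99., 110.,  75.]), array([115.2, 109.2, 111. ])]
w [275 311   9   8  67] [279.  314.4] [array([ 64. , 110.2,  75. ]), array([ 86. , 109.3, 111. ])]
```

```bash
python3 -m inch '[[-0.1,0,2,0],[-0.1,0,2,0],[0,0,1,0],[-0.6,0,0,0],[-0.6,0,0,0],[-0.6,0,0,0]]'; python3 -c "
from geo import *
go(b2w([84,110,80.6]))"
```

```text
t: 29.68
ee_pos: [0.477, 0.0297, 0.166]
tcp_rot: [0.963, 0.085, 0.254, -0.033]
force: [1.1, 0.3, 1.0]
gripper_width: 0.0004
grasp_force: 0.8
 tool delta cm [-2.16 -0.06  0.23] turn -3.141 | tcp bed [105.6 109.3  82.7] tz bed [-0.006  0.023 -1.   ] tgt [0.46  0.027 0.153]
```

```bash
python3 -m inch '[[-0.7,0,0,0],[-0.7,0,0.1,0],[-0.7,0,0.1,0],[-0.7,0,0.3,0],[-0.7,0,0.3,0],[-0.7,0,0.5,0]]'; python3 -c "
from geo import *
go(b2w([62,110,69]))"
```

```text
t: 30.18
ee_pos: [0.4481, 0.0246, 0.1349]
tcp_rot: [0.962, 0.085, 0.256, -0.032]
force: [0.8, 0.3, 4.3]
gripper_width: 0.0002
grasp_force: 2.0
 tool delta cm [-0.26 -0.08  0.14] turn -3.141 | tcp bed [ 64.6 109.2  70.4] tz bed [-0.003  0.022 -1.   ] tgt [0.446 0.025 0.132]
```

```bash
python3 -m inch '[[-0.5,0,0.5,0],[-0.5,0,0.6,0],[-0.5,0,0.6,0],[-0.4,0,0.6,0],[-0.3,0,0.6,0]]'; python3 -c "
from geo import *
go(b2w([42,110,38]))"
```

```text
t: 30.6
ee_pos: [0.4443, 0.0243, 0.0985]
tcp_rot: [0.962, 0.085, 0.256, -0.032]
force: [1.8, -0.3, 4.3]
gripper_width: 0.0004
grasp_force: 1.9
 tool delta cm [-0.11 -0.05  0.28] turn -3.142 | tcp bed [ 43.1 109.5  40.8] tz bed [-0.001  0.022 -1.   ] tgt [0.445 0.025 0.096]
```

Next I press it down to the end of travel.

```bash
python3 -m inch '[[-0.3,0,0.4,0],[-0.3,0,0.4,0],[-0.3,0,0.4,0],[0,0,0.2,0],[0,0,0,0]]'; python3 -c "
from geo import *
go(b2w([34,110,26]))"
```

```text
t: 31.02
ee_pos: [0.4454, 0.0252, 0.087]
tcp_rot: [0.96, 0.083, 0.264, -0.033]
force: [-12.9, -7.4, 55.2]
gripper_width: 0.0005
grasp_force: 27.0
 tool delta cm [-0.45  0.03  0.42] turn 3.138 | tcp bed [ 38.4 110.2  30.2] tz bed [ 0.015  0.02  -1.   ] tgt [0.444 0.025 0.081]
```

```bash
python3 -m inch '[[0,0,-0.5,0],[0,0,-1.5,0],[0,0,-3,0],[0.5,0,-4,0],[1.5,0,-4,0],[1.5,0,-4,0],[1.5,0,-4,0],[1.5,0,-4,0],[0,0,0,0]]'; python3 - <<'E'
from look import *
from geo import *
o=env.get_obs();print(w2b(o['ee_pos']).round(),o['force'].round(1))
for v in('wrist','top','side'):
    d=shot(v,v+'12');h=cv2.cvtColor(d['pixels'],cv2.COLOR_BGR2HSV)
    m=((h[...,0]<8)|(h[...,0]>172))&(h[...,1]>120)&(h[...,2]>70)
    n,l,st,c=cv2.connectedComponentsWithStats(m.astype(np.uint8))
    for i in range(1,n):
        X=w2b(plane(d,c[i],b2w([0,0,25]),bedR(YAW)[:,2])).round(1)
        if st[i,4]>5 and -60<X[0]<290 and 60<X[1]<170:
            s=st[i];cx=c[i][0];print(v,s,X,'ends x',[w2b(plane(d,(cx,s[1]+k),b2w([0,0,25]),bedR(YAW)[:,2]))[0].round(1) for k in(0,s[3])])
    hue=(h[...,0]>4)&(h[...,0]<18)&(h[...,1]>130)&(h[...,2]>40)
    n,l,st,c=cv2.connectedComponentsWithStats(hue.astype(np.uint8))
    for i in range(1,n):
        X=w2b(plane(d,c[i],b2w([0,0,16]),bedR(YAW)[:,2])).round(1)
        if st[i,4]>10 and -30<X[0]<130 and -20<X[1]<100: print(v,'amber',st[i],X)
E
python3 gap.py 12
```

```text
t: 31.77
ee_pos: [0.4176, 0.0268, 0.2032]
tcp_rot: [0.955, 0.092, 0.277, -0.055]
force: [0.3, 0.1, -0.3]
gripper_width: 0.0006
grasp_force: 0.0
[ 73. 116. 144.] [ 0.3  0.1 -0.3]
wrist [287 220  20  26 439] [ 54.6 110.3  25. ] ends x [np.float64(64.2), np.float64(43.0)]
wrist amber [384 217  42  18 582] [58.7 25.1 16. ]
top [250 252   6   9  42] [ 47.3 110.2  25. ] ends x [np.float64(60.7), np.float64(31.7)]
top amber [276 255   9   5  32] [56.3 25.5 16. ]
side [219 246  17  17 104] [ 32.  117.8  25. ] ends x [np.float64(53.2), np.float64(10.5)]
side amber [251 257   5   5  13] [66.3 30.4 16. ]
```

```bash
python3 -m inch '[[1,0,-4,0],[0,-2,-3.5,0],[0,-4,0,0],[0,-4,0,0],[0,-4,0,0],[0,-4,0,0],[0,-4,0,0],[0,-4,0,0],[0,0,0,0]]'; python3 - <<'E'
from look import *
from geo import *
for v in('wrist','top','side'):
    d=shot(v,v+'13');h=cv2.cvtColor(d['pixels'],cv2.COLOR_BGR2HSV)
    m=((h[...,0]<8)|(h[...,0]>172))&(h[...,1]>110)&(h[...,2]>60)
    n,l,st,c=cv2.connectedComponentsWithStats(m.astype(np.uint8))
    for i in range(1,n):
        X=w2b(plane(d,c[i],b2w([0,0,25]),bedR(YAW)[:,2])).round(1)
        if st[i,4]>3 and -60<X[0]<290 and 60<X[1]<170:print(v,st[i],c[i].round(1),X)
    print(v,'exp tip,inner if clamped',[proj(d,b2w(q))[0].round().tolist() for q in((5,110,24),(45,110,23),(25,110,24))],'if theta 1.2',[proj(d,b2w((92-r*np.sin(1.2),110,21+r*np.cos(1.2))))[0].round().tolist() for r in (90,45)])
E
```

```text
t: 32.67
ee_pos: [0.3589, 0.1867, 0.2548]
tcp_rot: [0.957, 0.094, 0.267, -0.058]
force: [0.4, -0.4, 0.2]
gripper_width: 0.0004
grasp_force: 0.0
wrist [511   0   3   3   7] [512.    0.7] [230.4 112.3  25. ]
wrist [ 470  204   28   70 1400] [484.3 239.6] [ 30.1 107.6  25. ]
wrist exp tip,inner if clamped [[478.0, 265.0], [483.0, 223.0], [480.0, 244.0]] if theta 1.2 [[493.0, 274.0], [491.0, 222.0]]
top [248 252   8  20  98] [251.7 262. ] [ 27.8 110.2  25. ]
top exp tip,inner if clamped [[251.0, 269.0], [253.0, 257.0], [252.0, 263.0]] if theta 1.2 [[250.0, 271.0], [252.0, 257.0]]
side [219 246  18  17 119] [226.9 254.4] [ 31.3 117.9  25. ]
side exp tip,inner if clamped [[222.0, 262.0], [232.0, 252.0], [227.0, 257.0]] if theta 1.2 [[218.0, 255.0], [231.0, 248.0]]
```

```bash
python3 - <<'E'
from geo import *
W,T,S=cam('wrist13'),cam('top13'),cam('side13')
for a,u,b,v in((T,(251.7,262),S,(226.9,254.4)),(W,(484.3,239.6),S,(226.9,254.4))):
    X,e=tri(a,u,b,v);print(w2b(X).round(1),round(e*1000,1))
# lever surface edges in wrist, per row
h=cv2.cvtColor(W['pixels'],cv2.COLOR_BGR2HSV);m=((h[...,0]<8)|(h[...,0]>172))&(h[...,1]>110)&(h[...,2]>60)
for r in range(204,275,10):
    x=np.nonzero(m[r,440:520])[0]+440;print(r,x.min(),x.max(),int(h[r,int(x.mean()),2]))
for th in(1.3,1.4,1.52):
    L=lambda s,n,dy:b2w((92-s*np.sin(th)+n*np.cos(th),110+dy,21+s*np.cos(th)+n*np.sin(th)))
    print(th,[proj(W,L(s,n,dy))[0].round(1).tolist() for s,n,dy in((90,6.5,7.5),(90,6.5,-7.5),(90,-6.5,-7.5),(46,6.5,7.5),(46,6.5,-7.5))],[proj(S,L(s,n,0))[0].round(1).tolist() for s,n in((90,6.5),(90,-6.5),(46,6.5))])
E
```

```text
[ 30.  109.8  31.5] 0.8
[ 30.9 110.6  30.7] 2.1
204 479 492 255
214 478 496 255
224 478 494 255
234 475 495 255
244 474 493 255
254 473 492 255
264 471 493 255Traceback (most recent call last):
  File "<stdin>", line 8, in <module>
    return umr_minimum(a, axis, None, out, keepdims, initial, where)
ValueError: zero-size array to reduction operation minimum which has no identity
```

```bash
python3 -m inch '[[1.5,4,-1,0],[1.5,4,-0.5,0],[1.5,4,0,0],[1.5,4,0,0],[0,0,0,0],[0,0,0,0]]'; python3 - <<'E'
from look import *
from geo import *
W=shot('wrist','wrist14');print(w2b(env.get_obs()['ee_pos']).round(),proj(W,b2w((260,105,1))).round(),proj(W,b2w((240,105,3))).round())
h=cv2.cvtColor(W['pixels'],cv2.COLOR_BGR2HSV);m=((h[...,0]<8)|(h[...,0]>172))&(h[...,1]>110)&(h[...,2]>60)
u=proj(W,b2w((250,105,2)))[0].astype(int)
for r in range(max(u[1]-25,0),u[1]+30,3):
    x=np.nonzero(m[r,u[0]-40:u[0]+40])[0]+u[0]-40
    if len(x):print(r,x.min(),x.max(),w2b(plane(W,(x.mean(),r),b2w([0,0,2]),bedR(YAW)[:,2]))[:2].round(1))
n,l,st,c=cv2.connectedComponentsWithStats(m.astype(np.uint8))
print([s.tolist() for s in st[1:] if s[4]>100])
for th in(1.3,1.4,1.52):
    L=lambda s,n,dy:b2w((92-s*np.sin(th)+n*np.cos(th),110+dy,21+s*np.cos(th)+n*np.sin(th)))
    S=cam('side13');print(th,[proj(S,L(s,n,d))[0].round(1).tolist() for s,n,d in((90,6.5,7.5),(90,6.5,-7.5),(90,-6.5,-7.5),(46,6.5,7.5),(46,6.5,-7.5))])
h=cv2.cvtColor(S['pixels'],cv2.COLOR_BGR2HSV);m=((h[...,0]<8)|(h[...,0]>172))&(h[...,1]>110)&(h[...,2]>60)
for r in range(244,265,2):
    x=np.nonzero(m[r,210:245])[0]+210
    if len(x):print('side',r,x.min(),x.max())
E
```

```text
t: 33.32
ee_pos: [0.4282, 0.0514, 0.2832]
tcp_rot: [0.958, 0.086, 0.268, -0.054]
force: [-0.3, 1.1, -0.5]
gripper_width: 0.0005
grasp_force: 0.0
[124. 142. 206.] [[330.  40.]] [[329.  63.]]
32 330 330 [266.8 105. ]
35 329 331 [264.3 104.9]
38 329 330 [261.8 105.3]
41 329 330 [259.2 105.3]
44 329 330 [256.7 105.2]
47 329 330 [254.2 105.2]
50 329 330 [251.6 105.1]
53 329 332 [249.  104.1]
56 330 331 [246.5 104.1]
59 330 331 [243.9 104. ]
62 329 331 [241.3 104.4]
65 329 331 [238.7 104.3]
68 329 331 [236.1 104.3]
[]
1.3 [[216.8, 254.9], [219.5, 256.8], [220.8, 260.3], [228.9, 247.1], [231.7, 248.8]]
1.4 [[217.6, 257.4], [220.3, 259.2], [222.0, 262.4], [229.2, 248.4], [232.0, 250.2]]
1.52 [[218.9, 260.0], [221.7, 261.9], [223.7, 264.8], [229.8, 249.8], [232.5, 251.6]]
side 246 233 234
side 248 230 236
side 250 228 234
side 252 227 232
side 254 223 231
side 256 221 229
side 258 219 228
side 260 219 225
side 262 221 223
```

```bash
python3 -c "
from plant import env
print(env.close_job())"
```

```text
the job is handed in; nothing more can be done
None
```

The job is handed in, though no verdict came back: the stray bottle lies in the tray, the dropper is down at the end stop, the pointer is about 1 mm off the red line (3 mm allowed), and the lever was pressed down to its stop.

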